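# Swap two bench instruments between their leaning cradles

## Task

The slim meter and the wide scope are each in the other's leaning cradle: swap them, so that the meter ends between the shoulders of the scope's present cradle, resting on its foot plate, and the scope on the shoulders of the meter's present cradle, each mid-width, back flat against the plate, screen to the front and let go. You may stand one on the mat meanwhile. These are delicate: set them into their new cradles gently, feeling for the foot plate instead of dropping or pressing, do not let them fall over, and leave the spool, jar and screwdriver where they are.

Things in the scene. Friction and masses are not known exactly. Their poses are not given: they have to be found in the camera images.
- meter: Slim grey handheld meter, a flat-faced block 36 mm thick (x), 78 mm wide (y), 180 mm long (z), 0.25 to 0.5 kg; screen and round dial on its front (+x). Origin: centre of its underside; z to its top end. Starts leaning in cradle_a on the foot plate. Too wide to grip by its sides: grip it across its thickness, in its top 50 mm. Can stand upright on its underside.
- scope: Wide grey handheld scope, a flat-faced block 42 mm thick (x), 112 mm wide (y), 160 mm long (z), 0.35 to 0.7 kg; large screen over two rows of keys on its front (+x). Origin: centre of its underside; z to its top end. Starts leaning in cradle_b on the shoulders. Grip it across its thickness, in its top 50 mm. Can stand upright on its underside.
- meter_face (a point): Centre of the meter's front face (18 mm out in x, 90 mm up in z of the meter).
- scope_face (a point): Centre of the scope's front face (21 mm out in x, 80 mm up in z of the scope).
- cradle_a: Leaning metal cradle on a fixed stand, on the left or right, holding the meter at the start. Origin: on the back plate's front surface, mid-width, level with the tops of its two shoulders (ledges), 75 mm above the bench. z: up along the plate, 28 deg from vertical, its top nearer the robot; x: square out of the plate, to the open front; y: across. Its foot plate is fixed 25 mm below the shoulders.
- cradle_b: Leaning metal cradle on a fixed stand, on the other side, holding the scope at the start. Origin: on the back plate's front surface, mid-width, level with the tops of its two shoulders (ledges), 75 mm above the bench. z: up along the plate, 28 deg from vertical, its top nearer the robot; x: square out of the plate, to the open front; y: across. Same build as cradle_a.
- plate_a (a point): Middle of the top edge of cradle_a's back plate (cradle z=85 mm). In both cradles the plate is 130 mm wide, 6 mm thick, z -55 to 85 mm. Shoulders stick out 52 mm, 12 mm thick, rubber-topped, at y 45 to 66 mm each side: a wide instrument sits on them. No side walls or front lip; gravity holds an instrument on the plate. Stand base 160 x 140 mm.
- plate_b (a point): Middle of the top edge of cradle_b's back plate. In both cradles a foot plate, 82 mm wide, 51 mm deep, square to z, lies in the 90 mm gap between the shoulders: a slim instrument passes between them and sits on it. Cradle_b's is rigidly set at an unknown 16 to 42 mm below the shoulders, not reported and hidden by the scope: find it by touch.
- mat: Flat blue mat, 280 mm (x) by 160 mm (y), 3 mm thick, fixed on the bench between the two stands; clear, for setting an instrument down on end. Origin: centre of its underside.
- spool: Bystander: metal solder spool standing on its flange, 60 mm diameter, 45 mm high, beyond the mat. Origin: centre of its underside.
- jar: Bystander: small white jar with a black lid, 52 mm diameter, 55 mm high, right of the stands. Origin: centre of its underside.
- driver: Bystander: screwdriver lying flat, 170 mm long, black handle, left of the stands. Origin: at its middle.
Things that resemble listed ones, but are neither listed nor needed, are in the scene too. What is shaped like the scope but brown or purple is not meant.

How it is judged (in metres and radians):
At the end, for the whole second after the job is handed in: Meter in cradle_b between the shoulders on the foot plate (10 to 47 mm below them), scope on cradle_a's shoulders (within 6 mm); each within 14 mm of mid-width, back -4 to +8 mm off the plate, lean within 0.12 rad, square within 0.15 rad, screen to the front, released and at rest (x of meter in the frame of cradle_b between 0.014 and 0.026 m and y of meter in the frame of cradle_b between -0.014 and 0.014 m and z of meter in the frame of cradle_b between -0.047 and -0.01 m and angle between the z axis of meter and the z axis of cradle_b, either way round below 0.12 rad and angle between the y axis of meter and the y axis of cradle_b, either way round below 0.15 rad and x of meter_face in the frame of cradle_b above 0.028 m and linear speed of each of meter, scope below 0.02 m/s and angular speed of each of meter, scope below 0.1 rad/s and x of scope in the frame of cradle_a between 0.017 and 0.029 m and y of scope in the frame of cradle_a between -0.014 and 0.014 m and z of scope in the frame of cradle_a between -0.006 and 0.006 m and angle between the z axis of scope and the z axis of cradle_a, either way round below 0.12 rad and angle between the y axis of scope and the y axis of cradle_a, either way round below 0.15 rad and x of scope_face in the frame of cradle_a above 0.031 m); the robot touches nothing.
It fails at once if an instrument was pressed or knocked hard on to the shoulders or foot plate of its new cradle (contact over 90 N) (contact force between meter and cradle_b above 90 N or contact force between scope and cradle_a above 90 N).
It fails at once if an instrument was dropped: it moved faster than 0.2 m/s with no finger on it ((linear speed of meter above 0.2 m/s and contact force between the fingers and meter below 0.05 N) or (linear speed of scope above 0.2 m/s and contact force between the fingers and scope below 0.05 N)).
It fails at once if an instrument fell over (more than 65 degrees from upright) (angle between any of meter, scope's own z axis and vertical above 1.13 rad).
It fails at once if a bystander was moved more than 30 mm (distance of any of spool, jar, driver from where it was at the start of the episode above 0.03 m).
It also fails if it takes over 72 s, if anything falls off the work surface, if the arm or the gripper's body presses on something with over 40 N, if the wrist force passes 120 N, or if a joint passes its speed limit or range.

## Robot

A 7-joint arm with a two-finger parallel gripper is mounted at the origin on the work surface. World frame = base frame: x ahead of the robot, y to its left, z up, the work surface at z = 0. Lengths are in m, angles in degrees, forces in N, time in s.
With the tool pointing down it reaches from about 0.425 to 0.875 m from the base axis. Payload 4.7 kg.
Tool frame: the origin (TCP) lies on the centre line of the jaws, within the pads' length; the fingertips stand env.nose_length ahead of it and the grasp point (between the pads) lies 8 mm behind it (env.nose_length is the distance from the TCP to the fingertips, in m); y points along the fingers, z is the direction in which the jaws open and shut, and the axes are right-handed (so a half turn about y gives the same grasp; the last joint's range is limited). The gripper opens to 87 mm and grips with 3 to 60 N. Pads are 19 mm wide; open, the fingers measure 117 mm over their backs; the gripper's body (75 mm by 190 mm) begins 51 mm behind the grasp point.
Start: joints at [66.984, 18.392, -4.016, 83.108, 1.295, 78.541, -3.26], TCP at [0.263, -0.595, 0.234] pointing down, gripper open.
Joint ranges: [-163.93, 163.93], [-17.29, 119.83], [-79.2, 71.16], [3.27, 140.29], [-89.18, 269.18], [5.43, 117.66], [-154.24, 154.24]. Speed limits (degrees/s): [147.25, 147.25, 180, 180, 180, 180, 180].

## Interface

Orientations are given as [roll, pitch, yaw] about the fixed x, y, z axes, in that order (R = Rz(yaw) Ry(pitch) Rx(roll)).
In Python, from cell import env, read_camera, camera_info, job, models gives the robot as it stands.
- The arm moves only by the tool move_arm, never from a script. Its argument "moves" is a list of rows, each a list of 6 numbers: the shift along the tool's x, y, z in mm, then the turn, a rotation vector about the tool's x, y, z in degrees. In form: [[x, y, z, ax, ay, az], ...]. A call has 1 to 20 rows; each row is the pose to reach, as a shift and turn from the pose commanded when the call began, along the tool's axes at that moment; what a row does not reach only later rows make up. A row lasts 1/12 s, in which the tool goes at most 41.7 mm and 7.16 degrees, less where a joint would pass 70% of its speed; a pose out of reach is approached as far as the arm can. A call with a gripper value outside its range is refused whole. "claw" is the finger opening in mm, from 0 to 87, set as the call begins (left out, the last holds). The fingers move at their own pace and stop on an object; "newtons" is the grip in N (left out, the last holds). Time passes only in rows, so rows that repeat a pose let the fingers close. It gives the time, the measured TCP pose, the force and the opening at its end, in the units of the state.
- env.get_obs(): the state, without advancing time (a new reading comes with each control period).
- read_camera(name): name is "scene" or "top" or "wrist"; returns (picture, depth): 384x512x3 uint8, red, green, blue; 384x512 float32, m along the optical axis (not along the pixel's ray), 0 where there is no reading.
- camera_info(name): a dict with "fx", "fy", "cx", "cy" (pixels), "distortion" ([k1, k2, p1, p2, k3] as OpenCV has them; the pictures are not rectified), "R" (3x3) and "t" (3): a world point X has camera coordinates R X + t. Camera axes: x right, y down, z forward; pixel columns grow to the right and rows downward; lengths in m; the calibration is good to about 2 mm. A picture is of the moment at which its call begins: read the wrist's pose just before it. camera_info takes no time and is no camera call; for the wrist camera it gives the pose at the moment of the call.
- job.sign_off(): hands the job in, once; it reports no verdict.
Trained networks look in the newest picture that a camera, given by its name, has taken for a name from the list of things; names that differ only in an ending like _2 or _b are one class to them, and where a whole thing is asked for, a point or a joint stands for the part that bears it (a point fixed in the world has none). Each returns a list of dicts, best first, with "score" (0 to 1); they miss things now and then, are a little off and sometimes report something else, mostly with a low value. They report only what shows in the picture. A call takes as long as a camera call. They do not tell look-alikes from the thing itself.
- models.spot_in(target, camera): "point" ([x, y, z] in m, in world coordinates, good to about 4 mm: the middle of the surface that is visible of it).
- models.cut_out(target, camera): "mask" (384x512 bool, what is visible of it).
The state is a dict: "time_s": time; "qpos": joint angles; "joint_velocities": joint speeds; "effort": joint torques, N m; "tool_pos": TCP position; "tool_rot": TCP orientation; "force": force on the tool from outside, world axes, zero at the start; "wrist_torque": the same for the moment, N m; "grip_width": finger opening in m.
Only numpy, scipy, OpenCV 4.12 (cv2) and the standard library are available. Lean on these libraries where they do the work, as an engineer would, in place of code of your own. Each camera call takes 0.05 s, during which the arm holds its last target.

## Working session

There is one attempt and no reset: what is moved stays moved. The work goes in short steps, Python scripts to look and compute and a tool call to move; the robot and the scene stay as the last step left them, time stands still between calls to the robot, and variables do not carry over. Pictures are saved under pics/ and viewed, and the job is handed in when it is done.

Besides the shell and the picture viewer there is one more tool, called after "Call:" as name(argument=value, ...), one argument or row to a line, values as JSON. move_arm: Moves the arm, as the interface text tells. Its arguments: {"type":"object","properties":{"moves":{"type":"array","items":{"type":"array","items":{"type":"number"}}},"claw":{"type":"number"},"newtons":{"type":"number"}},"required":["moves"]}

```bash
ls -la; mkdir -p pics
python3 - <<'E'
from cell import env, read_camera, camera_info, job, models
import cv2, numpy as np
o=env.get_obs(); print({k:np.round(v,3) for k,v in o.items()}, env.nose_length)
for n in ("scene","top"):
    p,d=read_camera(n); cv2.imwrite(f"pics/{n}0.png",p[:,:,::-1]); np.save(f"pics/{n}0_d.npy",d)
    ci=camera_info(n); print(n,{k:np.round(v,3).tolist() for k,v in ci.items()})
    for t in ("meter","scope","cradle_a","plate_a","mat","spool","jar","driver","meter_face","scope_face"):
        print(n,t,[(round(r["score"],2),np.round(r["point"],3).tolist()) for r in models.spot_in(t,n)][:4])
print(env.get_obs()["time_s"])
E
```

```text
total 12
drwxr-xr-x  3 agent agent 4096 Dec  7 13:49 .
drwxr-xr-x 23 root  root  4096 Dec  7 13:49 ..
drwxr-xr-x  2 agent agent 4096 Dec  7 13:49 pics
{'time_s': np.float64(0.0), 'qpos': array([66.986, 18.44 , -4.015, 83.174,  1.295, 78.541, -3.261]), 'joint_velocities': array([-0.132, -0.03 ,  0.056,  0.004,  0.021, -0.01 ,  0.019]), 'effort': array([ 0.0000e+00, -4.9129e+01, -4.0400e-01, -3.1253e+01, -6.4000e-02,
        4.4000e-02,  0.0000e+00]), 'tool_pos': array([ 0.262, -0.594,  0.232]), 'tool_rot': array([-9.01100e+01, -6.00000e-03, -1.56178e+02]), 'force': array([-0.607,  0.94 , -1.083]), 'wrist_torque': array([-0.09 , -0.045,  0.028]), 'grip_width': np.float64(0.087)} 0.011
scene {'fx': 404.513, 'fy': 404.513, 'cx': 260.142, 'cy': 185.086, 'distortion': [-0.099, 0.0, 0.0, 0.0, 0.0], 'R': [[-0.9, 0.435, 0.017], [0.264, 0.576, -0.773], [-0.346, -0.692, -0.634]], 't': [0.434, -0.117, 1.878]}
scene meter [(0.75, [0.626, -0.179, 0.154])]
scene scope [(0.9, [0.563, 0.618, 0.041]), (0.88, [0.563, 0.264, 0.173]), (0.78, [0.355, 0.232, 0.043]), (0.73, [0.804, 0.296, 0.046])]
scene cr
[... 765 characters left out ...]
)]
top scope [(0.92, [0.792, 0.278, 0.045]), (0.77, [0.341, 0.21, 0.039]), (0.65, [0.547, 0.239, 0.218]), (0.63, [0.545, 0.593, 0.04])]
top cradle_a [(0.69, [0.684, -0.181, 0.08]), (0.53, [0.621, 0.226, 0.082]), (0.49, [0.546, 0.238, 0.218])]
top plate_a [(0.63, [0.681, -0.181, 0.08]), (0.62, [0.73, 0.011, 0.04]), (0.5, [0.62, 0.228, 0.079])]
top mat [(0.85, [0.534, 0.003, -0.002])]
top spool [(0.82, [0.727, 0.01, 0.042])]
top jar [(0.67, [0.47, -0.371, 0.052])]
top driver [(0.64, [0.511, 0.417, 0.024])]
top meter_face [(0.73, [0.614, -0.199, 0.186])]
top scope_face [(0.97, [0.546, 0.596, 0.045]), (0.94, [0.796, 0.277, 0.042]), (0.86, [0.346, 0.213, 0.04]), (0.56, [0.543, 0.238, 0.215])]
1.1
```

View pics/scene0.png

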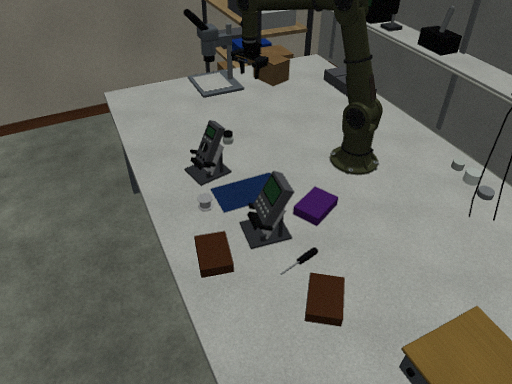

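View pics/top0.png

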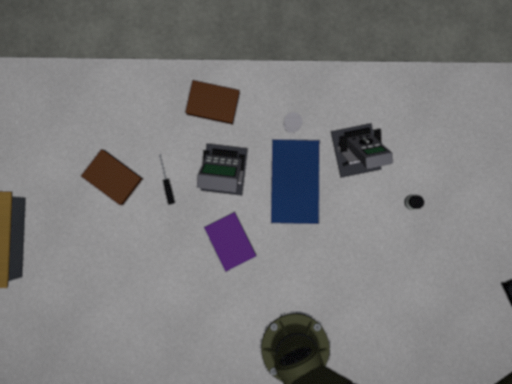

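Scene picture: the grey meter is in the right-hand stand (205,150) and the grey scope in the left-hand stand (270,205). The look-alikes are purple at (316,205) and brown at (213,253) and (325,298), all lying flat. Top view: meter at (375,152), scope at (220,170). Next I measure with depth and check a close crop.

```bash
cat > h.py <<'E'
import numpy as np, cv2
from scipy.spatial.transform import Rotation as Rn
from cell import env, read_camera, camera_info, job, models
def cloud(name,d,ci):
    K=np.array([[ci["fx"],0,ci["cx"]],[0,ci["fy"],ci["cy"]],[0,0,1]],float)
    v,u=np.mgrid[0:384,0:512]
    pts=cv2.undistortPoints(np.stack([u,v],-1).reshape(-1,1,2).astype(float),K,np.array(ci["distortion"],float)).reshape(384,512,2)
    P=np.dstack([pts[...,0]*d,pts[...,1]*d,d])
    W=(P-np.array(ci["t"]))@np.array(ci["R"])
    W[d<=0]=np.nan
    return W
def proj(X,ci):
    K=np.array([[ci["fx"],0,ci["cx"]],[0,ci["fy"],ci["cy"]],[0,0,1]],float)
    rv,_=cv2.Rodrigues(np.array(ci["R"],float))
    return cv2.projectPoints(np.asarray(X,float).reshape(-1,1,3),rv,np.array(ci["t"],float),K,np.array(ci["distortion"],float))[0].reshape(-1,2)
def shot(name,tag):
    ci=camera_info(name); p,d=read_camera(name); cv2.imwrite(f"pics/{tag}.png",p[:,:,::-1]); np.savez(f"pics/{tag}.npz",p=p,d=d,**{k:np.array(v) for k,v in ci.items()})
    return p,d,ci
def load(tag):
    z=np.load(f"pics/{tag}.npz"); return z["p"],z["d"],{k:z[k] for k in("fx","fy","cx","cy","distortion","R","t")}
E
python3 - <<'E'
from h import *
for n in("scene","top"):
    p=cv2.imread(f"pics/{n}0.png"); d=np.load(f"pics/{n}0_d.npy"); W=cloud(n,d,camera_info(n))
    W[...,2][np.isnan(W[...,2])]=-9
    # bench height
    m=(abs(W[...,0]-.5)<.1)&(abs(W[...,1]+.3)<.05); print(n,'bench z',np.round(np.nanpercentile(W[...,2][m],[5,50,95]),4))
    for nm,(x,y) in dict(A=(.65,-.18),B=(.58,.24)).items():
        m=(abs(W[...,0]-x)<.14)&(abs(W[...,1]-y)<.13)&(W[...,2]>.02)
        P=W[m]; 
        # ransac plane
        best=None; rng=np.random.default_rng(0)
        for _ in range(1500):
            a=P[rng.choice(len(P),3,False)]; nn=np.cross(a[1]-a[0],a[2]-a[0]); l=np.linalg.norm(nn)
            if l<1e-6: continue
            nn/=l
            if nn[0]<0: nn=-nn
            if not(.7<nn[0]<.97 and nn[2]>.2):continue
            inl=abs((P-a[0])@nn)<.003
            if best is None or inl.sum()>best.sum(): best=inl
        Q=P[best]; c=Q.mean(0); u,s,vt=np.linalg.svd(Q-c); nn=vt[2]*np.sign(vt[2][0])
        print(n,nm,len(P),best.sum(),'c',np.round(c,4),'n',np.round(nn,3),'tilt',np.degrees(np.arcsin(nn[2])),'yaw',np.degrees(np.arctan2(nn[1],nn[0])))
        # in-plane extents
        yaw=np.arctan2(nn[1],nn[0]); ya=np.array([-np.sin(yaw),np.cos(yaw),0]); za=np.cross(nn,ya)
        print('  y',np.round(np.percentile((Q-c)@ya,[1,50,99]),4),'z',np.round(np.percentile((Q-c)@za,[1,50,99]),4))
p=cv2.imread("pics/top0.png"); s=cv2.imread("pics/scene0.png")
f=lambda a:cv2.resize(a,(390,390),interpolation=cv2.INTER_CUBIC)
cv2.imwrite("pics/crop0.png",np.vstack([np.hstack([f(p[120:185,190:255]),f(p[115:180,330:395])])[:290],np.hstack([f(s[165:250,235:320]),f(s[110:195,165:250])])[:310]]))
E
```

```text
scene bench z [-0.0044  0.0003  0.005 ]
scene A 1152 357 c [ 0.6376 -0.1964  0.153 ] n [0.862 0.2   0.466] tilt 27.799937006330058 yaw 13.041200994969957
  y [-0.0495  0.0019  0.0548] z [-0.0918  0.0032  0.0855]
scene B 1795 782 c [0.5725 0.2428 0.1645] n [ 0.879 -0.103  0.465] tilt 27.738720890432305 yaw -6.677340255698784
  y [-0.0589  0.0011  0.0553] z [-0.0996  0.003   0.0803]
top bench z [-0.0058 -0.0008  0.0047]
top A 1626 608 c [ 0.6397 -0.1983  0.1552] n [0.857 0.197 0.475] tilt 28.391544738590444 yaw 12.927041672252619
  y [-0.0556  0.0018  0.0533] z [-0.0999  0.011   0.0845]
top B 1688 876 c [0.5734 0.2363 0.1685] n [ 0.874 -0.098  0.476] tilt 28.417232544731494 yaw -6.397143712072874
  y [-0.0548  0.0001  0.0549] z [-0.1047  0.0064  0.0787]
```

View pics/crop0.png

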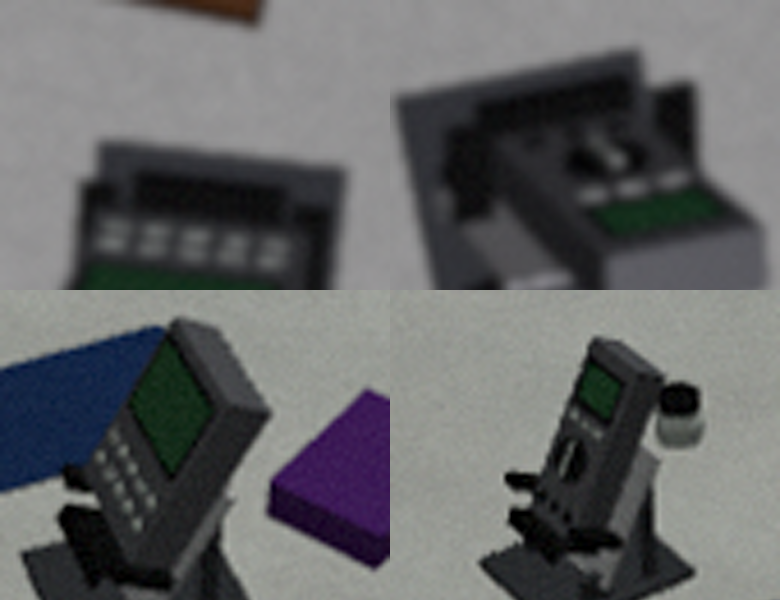

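Bottom-right crop: slim meter with the dial. Bottom-left crop: grey scope with key rows. So cradle_a is on the right and cradle_b on the left, and both choices match the descriptions. Now the instrument extents in each cradle's frame.

```bash
cat >> h.py <<'E'
def crad(yaw,O):
    M=Rn.from_euler('z',yaw,degrees=True).as_matrix()@Rn.from_euler('y',-28,degrees=True).as_matrix()
    return M,np.array(O,float)   # columns = x,y,z axes ; local=(W-O)@M
E
python3 - <<'E'
from h import *
cfg=dict(A=(13.0,36,[(.6376,-.1964,.153),(.6397,-.1983,.1552)]),B=(-6.5,42,[(.5725,.2428,.1645),(.5734,.2363,.1685)]))
for nm,(yaw,th,cs) in cfg.items():
    M,_=crad(yaw,(0,0,0)); c=np.mean(cs,0)
    # O = c - th*x - s*z with O.z=.075
    b=c-th/1000*M[:,0]; s=(b[2]-.075)/M[2,2]; O=b-s*M[:,2]
    print(nm,'O (y prov.)',O.round(4))
    for n in("scene","top"):
        d=np.load(f"pics/{n}0_d.npy"); W=cloud(n,d,camera_info(n)); L=(W-O)@M*1000
        L=L.reshape(-1,3); L=L[~np.isnan(L[:,0])]; Wf=W.reshape(-1,3); Wf=Wf[~np.isnan(Wf[:,0])]
        q=L[(L[:,2]>20)&(L[:,2]<200)&(abs(L[:,0]-th)<5)&(abs(L[:,1])<90)]
        print(n,'front n',len(q),'x',q[:,0].mean().round(1))
        for z0 in range(25,165,20):
            a=q[(q[:,2]>z0)&(q[:,2]<z0+20)]
            if len(a)>8: print('   z',z0,'y',np.percentile(a[:,1],[2,98]).round(1), len(a))
        print('   zmax',np.percentile(q[:,2],[99,99.8]).round(1))
        t=L[(L[:,2]>130)&(L[:,2]<175)&(abs(L[:,1])<75)&(L[:,0]>2)&(L[:,0]<th-4)]
        if len(t): print('   top z',np.median(t[:,2]).round(1),'y',np.percentile(t[:,1],[2,98]).round(1))
        sh=L[(abs(L[:,2])<5)&(abs(L[:,1])<75)&(L[:,0]>10)&(L[:,0]<60)]
        if len(sh): 
            for sg in(1,-1):
                a=sh[sh[:,1]*sg>0]; 
                if len(a)>5: print('   sh',sg,len(a),np.percentile(a[:,1],[2,98]).round(1),'z',np.median(a[:,2]).round(1),'xmax',np.percentile(a[:,0],98).round(1))
        bs=Wf[(abs(Wf[:,2]-.008)<.02)&(np.linalg.norm(Wf[:,:2]-O[:2]-[.0,0],axis=1)<.14)]
        if n=="top":
            # base rectangle by colour
            p=cv2.imread("pics/top0.png"); g=p.max(2).astype(int); Wz=W[...,2]
            mk=(g<110)&(np.linalg.norm(W[...,:2]-O[:2],axis=2)<.15)&(abs(Wz)<.25)
            mk=mk.astype(np.uint8)
            mk=cv2.morphologyEx(mk,cv2.MORPH_OPEN,np.ones((2,2)))
            k,lab,st,ce=cv2.connectedComponentsWithStats(mk); i=1+np.argmax(st[1:,4]); print('   blob',st[i],ce[i].round(1))
E
```

```text
A O (y prov.) [ 0.6399 -0.1971  0.075 ]
scene front n 345 x 35.8
   z 25 y [-38.6  39.2] 36
   z 45 y [-37.4  39.4] 44
   z 65 y [-39.2  36.1] 57
   z 85 y [-36.4  38.6] 53
   z 105 y [-37.9  36.9] 57
   z 125 y [-41.9  40.2] 58
   z 145 y [-37.7  38.3] 32
   zmax [155.4 156.7]
   top z 151.9 y [-39.2  39.1]
   sh 1 47 [ 3.5 66.4] z 0.1 xmax 53.1
   sh -1 34 [-68.2  -0.5] z -0.1 xmax 53.1
top front n 483 x 36.8
   z 25 y [-41.2  34.2] 34
   z 45 y [-41.1  33.6] 50
   z 65 y [-37.5  34.7] 75
   z 85 y [-40.5  34.4] 70
   z 105 y [-38.8  34.8] 72
   z 125 y [-40.1  34.4] 90
   z 145 y [-38.1  33.2] 87
   zmax [156.1 157.3]
   top z 153.5 y [-39.8  36. ]
   sh 1 109 [12.5 61.4] z -1.1 xmax 54.3
   sh -1 96 [-70.2  -1.3] z -0.5 xmax 52.1
   blob [ 332  124   62   55 2374] [360.4 150.6]
B O (y prov.) [0.574  0.2394 0.075 ]
scene front n 725 x 40.5
   z 25 y [-53.8  54.1] 101
   z 45 y [-51.   52.7] 95
   z 65 y [-53.4  52.8] 99
   z 85 y [-52.3  53.6] 101
   z 105 y [-52.7  55. ] 110
   z 125 y [-53.6  54.9] 106
   z 145 y [-54.5  53.6] 96
   zmax [160.3 161.9]
   top z 159.9 y [-51.8  56.9]
   sh 1 56 [13.  67.7] z 0.5 xmax 50.5
   sh -1 21 [-64.8 -13.4] z 1.9 xmax 52.3
top front n 795 x 43.2
   z 25 y [-54.2  48.5] 88
   z 45 y [-57.5  49.1] 106
   z 65 y [-55.5  51.1] 83
   z 85 y [-58.3  46.7] 97
   z 105 y [-57.   50.1] 118
   z 125 y [-56.3  48.8] 113
   z 145 y [-57.   49.5] 173
   zmax [162.  163.9]
   top z 159.4 y [-57.8  50.7]
   sh 1 45 [ 8.1 62.3] z -0.2 xmax 53.7
   sh -1 61 [-68.2 -23.4] z -0.3 xmax 54.1
   blob [ 198  144   51   53 2161] [223.5 170. ]
```

```bash
cat >> h.py <<'E'
OA,YA=(.640,-.198,.075),13.0
OB,YB=(.574,.238,.075),-6.5
def tool_in(yaw,O,loc,tilt=28):
    """tool pose: TCP at local (mm) of leaning frame; y_t=-z_c, z_t=x_c"""
    M=Rn.from_euler('z',yaw,degrees=True).as_matrix()@Rn.from_euler('y',-tilt,degrees=True).as_matrix()
    R=np.column_stack([-M[:,1],-M[:,2],M[:,0]])
    return R,np.array(O)+M@(np.array(loc)/1000)
def rows(targets,cur=None):
    o=env.get_obs()
    Rc=Rn.from_euler('xyz',o["tool_rot"],degrees=True).as_matrix() if cur is None else cur[0]
    pc=np.array(o["tool_pos"]) if cur is None else cur[1]
    print('t',round(float(o["time_s"]),2),'pos',np.round(o["tool_pos"],4),'rot',np.round(o["tool_rot"],1),'F',np.round(o["force"],1),'w',round(float(o["grip_width"])*1000,1),'q',np.round(o["qpos"],0))
    for R,p in targets:
        s=Rc.T@(p-pc)*1000; r=Rn.from_matrix(Rc.T@R).as_rotvec(degrees=True)
        print(np.round(s,1).tolist(),np.round(r,1).tolist(),'world',np.round(p,3),'dist',round(float(np.linalg.norm(s))),round(float(np.linalg.norm(r))))
E
python3 -c "
from h import *
a=tool_in(YA,OA,(18,-1,210)); b=tool_in(YA,OA,(18,-1,122))
m=(a[0],np.array([.45,-.38,.32]))
rows([m,a,b])"
```

```text
t 1.1 pos [ 0.2625 -0.5946  0.2336] rot [ -90.    -0.  -156.2] F [ 0.  -0.1  0.3] w 87.1 q [67. 18. -4. 83.  1. 79. -3.]
[-258.2, -86.4, -120.6] [23.4, -77.5, 19.3] world [ 0.45 -0.38  0.32] dist 298 83
[-424.1, -35.3, -224.9] [23.4, -77.5, 19.3] world [ 0.56  -0.218  0.269] dist 481 83
[-464.7, 42.4, -217.1] [23.4, -77.5, 19.3] world [ 0.6   -0.208  0.191] dist 515 83
```

Call:
move_arm(
  moves=[
    [-258, -86, -121, 23.4, -77.5, 19.3],
    [-258, -86, -121, 23.4, -77.5, 19.3],
    [-258, -86, -121, 23.4, -77.5, 19.3],
    [-258, -86, -121, 23.4, -77.5, 19.3],
    [-258, -86, -121, 23.4, -77.5, 19.3],
    [-258, -86, -121, 23.4, -77.5, 19.3],
    [-258, -86, -121, 23.4, -77.5, 19.3],
    [-424, -35, -225, 23.4, -77.5, 19.3],
    [-424, -35, -225, 23.4, -77.5, 19.3],
    [-424, -35, -225, 23.4, -77.5, 19.3],
    [-424, -35, -225, 23.4, -77.5, 19.3],
    [-424, -35, -225, 23.4, -77.5, 19.3],
    [-424, -35, -225, 23.4, -77.5, 19.3],
    [-424, -35, -225, 23.4, -77.5, 19.3],
    [-424, -35, -225, 23.4, -77.5, 19.3],
  ],
  claw=87,
)

```text
time_s: 2.35
tool_pos: [0.5593, -0.2182, 0.2688]
tool_rot: [-62.0, -0.1, -77.0]
force: [-1.0, -1.1, 0.4]
grip_width: 0.0872
```

```bash
python3 -c "
from h import *
rows([tool_in(YA,OA,(18,-1,210)), tool_in(YA,OA,(18,-1,122))])
p,d,ci=shot('wrist','w1')
for k in ('meter','cradle_a'):
  print(k,[(round(r['score'],2),np.round(r['point'],3).tolist()) for r in models.spot_in(k,'wrist')])
"
```

```text
t 2.35 pos [ 0.5593 -0.2182  0.2688] rot [-62.   -0.1 -77. ] F [-1.  -1.1  0.4] w 87.2 q [ 54.  -3. -24. 107. -24.  56.  53.]
[-0.6, 0.2, 0.4] [0.0, 0.0, 0.1] world [ 0.56  -0.218  0.269] dist 1 0
[-0.7, 88.2, 0.4] [0.0, 0.0, 0.1] world [ 0.6   -0.208  0.191] dist 88 0
meter [(0.82, [0.588, -0.199, 0.217])]
cradle_a [(0.6, [0.657, -0.144, 0.086])]
```

View pics/w1.png

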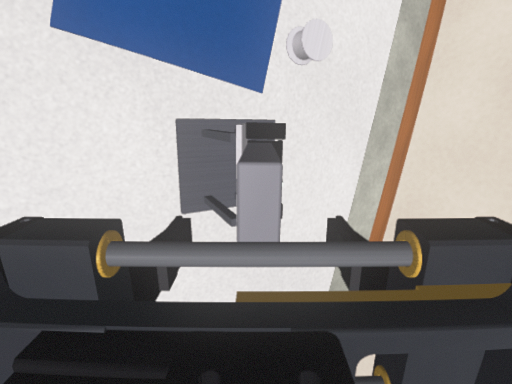

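The wrist view shows the meter's top at columns 238–282, centred between the fingers at 180 and 335. I'll check lateral centring with depth.

```bash
python3 -c "
from h import *
p,d,ci=load('w1'); W=cloud('w',d,ci); M,O=crad(YA,OA); L=((W-O)@M*1000).reshape(-1,3); L=L[~np.isnan(L[:,0])]
t=L[(abs(L[:,2]-155)<6)&(abs(L[:,1])<70)&(abs(L[:,0]-18)<30)]
print(len(t),np.percentile(t,[1,50,99],axis=0).round(1))
# plate: points behind
for z0 in (20,40,60):
  q=L[(abs(L[:,2]-z0)<10)&(abs(L[:,1])<80)&(abs(L[:,0])<60)]; print(z0,len(q),np.percentile(q,[1,50,99],axis=0).round(1).tolist() if len(q) else '')
q=L[(abs(L[:,2])<4)&(abs(L[:,1])<80)&(L[:,0]>8)&(L[:,0]<56)]
for s in (1,-1):
  a=q[q[:,1]*s>40]; print('sh',s,len(a),np.percentile(a,[2,50,98],axis=0).round(1).tolist() if len(a)else '')
"
```

```text
3580 [[ -0.  -28.8 153.1]
 [ 17.7   6.2 156.7]
 [ 34.9  36.7 158.3]]
20 196 [[-42.3, -56.4, 10.3], [-32.6, 35.6, 19.6], [32.7, 62.8, 29.8]]
40 250 [[-31.3, -56.5, 30.3], [-20.8, 35.9, 39.2], [32.7, 59.2, 49.6]]
60 273 [[-21.2, -56.3, 50.2], [-11.6, 36.2, 57.8], [44.0, 60.7, 67.1]]
sh 1 553 [[9.0, 43.2, -0.3], [31.1, 52.3, 1.5], [51.8, 62.4, 3.0]]
sh -1 23 [[48.7, -67.7, -0.1], [48.9, -55.9, 2.2], [50.3, -48.6, 3.3]]
```

Call:
move_arm(
  moves=[
    [0, 40, 0, 0, 0, 0],
    [0, 70, 0, 0, 0, 0],
    [0, 88, 0, 0, 0, 0],
    [0, 88, 0, 0, 0, 0],
    [0, 88, 0, 0, 0, 0],
    [0, 88, 0, 0, 0, 0],
  ],
  claw=87,
)

```text
time_s: 3.0
tool_pos: [0.6, -0.2098, 0.1924]
tool_rot: [-61.9, -0.1, -77.1]
force: [0.5, -0.2, -0.7]
grip_width: 0.0869
```

Call:
move_arm(
  moves=[
    [0, 0, 0, 0, 0, 0],
    [0, 0, 0, 0, 0, 0],
    [0, 0, 0, 0, 0, 0],
    [0, 0, 0, 0, 0, 0],
    [0, 0, 0, 0, 0, 0],
    [0, 0, 0, 0, 0, 0],
    [0, 0, 0, 0, 0, 0],
    [0, 0, 0, 0, 0, 0],
  ],
  claw=20,
  newtons=35,
)

```text
time_s: 3.67
tool_pos: [0.5998, -0.2083, 0.1908]
tool_rot: [-62.0, -0.0, -77.0]
force: [0.2, 0.4, -0.3]
grip_width: 0.0414
```

```bash
python3 -c "
from h import *
rows([tool_in(YA,OA,(18,-1,210)), tool_in(YA,OA,(18,-1,122))])
"
```

```text
t 3.67 pos [ 0.5998 -0.2083  0.1908] rot [-62.  -0. -77.] F [ 0.2  0.4 -0.3] w 41.4 q [ 51.   5. -26. 109. -21.  46.  51.]
[0.1, -88.3, 0.3] [-0.0, 0.0, 0.0] world [ 0.56  -0.218  0.269] dist 88 0
[0.1, -0.3, 0.3] [-0.0, 0.0, 0.0] world [ 0.6   -0.208  0.191] dist 0 0
```

Not closed fully yet; wait.

Call:
move_arm(
  moves=[
    [0, 0, 0, 0, 0, 0],
    [0, 0, 0, 0, 0, 0],
    [0, 0, 0, 0, 0, 0],
    [0, 0, 0, 0, 0, 0],
  ],
  claw=20,
  newtons=35,
)

```text
time_s: 4.0
tool_pos: [0.5998, -0.2082, 0.1908]
tool_rot: [-62.0, -0.0, -77.0]
force: [0.0, -0.4, -0.3]
grip_width: 0.0358
```

```bash
python3 -c "
from h import *
c=tool_in(YA,OA,(18,-1,200))
u=tool_in(0,(.55,0,.003),(0,0,260),tilt=0)
v=tool_in(0,(.55,0,.003),(0,0,152),tilt=0)
rows([tool_in(YA,OA,(18,-1,160)),c,u,v])
"
```

```text
t 4.0 pos [ 0.5998 -0.2082  0.1908] rot [-62.  -0. -77.] F [ 0.  -0.4 -0.3] w 35.8 q [ 51.   5. -26. 109. -21.  46.  51.]
[0.1, -38.3, 0.2] [-0.0, 0.0, 0.0] world [ 0.583 -0.212  0.225] dist 38 0
[0.1, -78.3, 0.2] [-0.0, 0.0, 0.0] world [ 0.564 -0.217  0.26 ] dist 78 0
[-214.0, -64.6, 32.4] [-27.9, 12.8, -3.2] world [0.55  0.    0.263] dist 226 31
[-214.1, 30.7, -18.3] [-27.9, 12.8, -3.2] world [0.55  0.    0.155] dist 217 31
```

```bash
python3 -c "
from h import *
u=tool_in(0,(.58,0,.003),(0,0,230),tilt=0)
v=tool_in(0,(.58,0,.003),(0,0,157),tilt=0)
rows([u,v])
"
```

```text
t 4.0 pos [ 0.5998 -0.2082  0.1908] rot [-62.  -0. -77.] F [ 0.  -0.4 -0.3] w 35.8 q [ 51.   5. -26. 109. -21.  46.  51.]
[-207.3, -24.4, 44.2] [-27.9, 12.8, -3.2] world [0.58  0.    0.233] dist 213 31
[-207.3, 40.0, 9.9] [-27.9, 12.8, -3.2] world [0.58 0.   0.16] dist 211 31
```

Call:
move_arm(
  moves=[
    [0, -10, 0, 0, 0, 0],
    [0, -25, 0, 0, 0, 0],
    [0, -45, 0, 0, 0, 0],
    [0, -65, 0, 0, 0, 0],
    [0, -78, 0, 0, 0, 0],
    [0, -78, 0, 0, 0, 0],
    [0, -78, 0, 0, 0, 0],
  ],
)

```text
time_s: 4.58
tool_pos: [0.5641, -0.2169, 0.2597]
tool_rot: [-62.0, -0.1, -77.0]
force: [1.5, -0.1, -1.6]
grip_width: 0.0357
```

```bash
python3 -c "
from h import *
u=tool_in(0,(.58,0,.003),(0,0,230),tilt=0)
v=tool_in(0,(.58,0,.003),(0,0,157),tilt=0)
rows([u,v])
p,d,ci=shot('top','t2');p,d,ci=shot('scene','s2'); p,d,ci=shot('wrist','w2')
f=lambda a:cv2.resize(a[:,:,::-1],(400,300))
cv2.imwrite('pics/m2.png',np.hstack([f(load('s2')[0][80:230,120:320]),f(p)]))
"
```

```text
t 4.58 pos [ 0.5641 -0.2169  0.2597] rot [-62.   -0.1 -77. ] F [ 1.5 -0.1 -1.6] w 35.7 q [ 54.  -2. -24. 108. -24.  55.  53.]
[-207.8, 53.5, 44.2] [-27.9, 12.7, -3.1] world [0.58  0.    0.233] dist 219 31
[-208.0, 117.9, 9.9] [-27.9, 12.7, -3.1] world [0.58 0.   0.16] dist 239 31
```

View pics/m2.png

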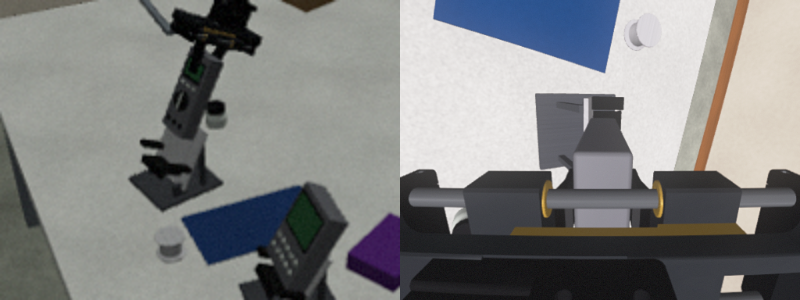

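Call:
move_arm(
  moves=[
    [-20, -20, 0, 0, 0, 0],
    [-55, -25, 0, 0, 0, 0],
    [-95, -25, 0, 0, 0, 0],
    [-130, -10, 10, -4, 2, 0],
    [-165, 20, 20, -11, 5, -1],
    [-190, 40, 35, -18, 8, -2],
    [-208, 53, 44, -24, 11, -3],
    [-208, 53, 44, -28, 12.7, -3.1],
    [-208, 53, 44, -28, 12.7, -3.1],
    [-208, 53, 44, -28, 12.7, -3.1],
    [-208, 53, 44, -28, 12.7, -3.1],
    [-208, 53, 44, -28, 12.7, -3.1],
  ],
)

```text
time_s: 5.73
tool_pos: [0.5787, 0.0005, 0.2321]
tool_rot: [-90.2, 0.1, -89.9]
force: [-0.3, -0.2, -2.8]
grip_width: 0.036
```

```bash
python3 -c "
from h import *
v=tool_in(0,(.58,0,.003),(0,0,154),tilt=0)
rows([v])
p,d,ci=shot('top','t3');p,d,ci=shot('scene','s3')
cv2.imwrite('pics/m3.png',cv2.resize(p[80:230,120:320,::-1],(600,450)))
W=cloud('s',d,ci); m=(abs(W[...,1])<.06)&(abs(W[...,0]-.58)<.06)&(W[...,2]>.03)&(W[...,2]<.2); print(np.percentile(W[m],[1,50,99],axis=0).round(3)); 
M,O=crad(YA,OA)
for t in('s3','t3'):
  p,d,ci=load(t); L=((cloud('s',d,ci)-O)@M*1000).reshape(-1,3); L=L[~np.isnan(L[:,0])]
  q=L[(abs(L[:,0])<5)&(L[:,2]>-15)&(L[:,2]<80)&(abs(L[:,1])<75)]; print(t,'plate',np.percentile(q,[1,50,99],axis=0).round(1).tolist())
  q=L[(L[:,0]>8)&(L[:,0]<48)&(L[:,2]>-50)&(L[:,2]<-5)&(abs(L[:,1])<35)]; print('foot',np.percentile(q,[2,50,98],axis=0).round(1).tolist())
  q=L[(L[:,0]>8)&(L[:,0]<54)&(abs(L[:,2])<4)&(abs(L[:,1])<75)]
  for s in(1,-1):
     a=q[q[:,1]*s>0]; print('sh',np.percentile(a,[2,50,98],axis=0).round(1).tolist())
"
```

```text
t 5.73 pos [5.787e-01 5.000e-04 2.321e-01] rot [-90.2   0.1 -89.9] F [-0.3 -0.2 -2.8] w 36.0 q [ 39.  15. -49.  92.  12.  78. -11.]
[0.6, 75.1, 1.5] [0.2, 0.1, -0.1] world [0.58  0.    0.157] dist 75 0
[[ 0.56  -0.058  0.086]
 [ 0.594  0.01   0.15 ]
 [ 0.604  0.029  0.199]]
s3 plate [[-4.8, -64.4, -12.9], [-0.6, 3.8, 35.5], [4.4, 66.9, 79.5]]
foot [[9.5, -33.5, -41.8], [36.7, -0.3, -24.8], [47.4, 34.6, -22.2]]
sh [[8.7, 43.2, -3.5], [34.5, 56.8, -0.5], [52.2, 68.9, 1.3]]
sh [[9.1, -67.6, -3.0], [32.4, -54.6, -0.1], [53.0, -42.2, 2.4]]
t3 plate [[-2.3, -65.8, -13.8], [0.7, -24.2, 37.3], [3.6, 24.4, 79.6]]
foot [[9.2, -32.6, -30.5], [28.5, -14.2, -26.0], [46.7, 5.7, -21.4]]Traceback (most recent call last):
  File "<string>", line 15, in <module>
    a=q[q[:,1]*s>0]; print('sh',np.percentile(a,[2,50,98],axis=0).round(1).tolist())
                                ~~~~~~~~~~~~~^^^^^^^^^^^^^^^^^^^^
    return _quantile_unchecked(
        a, q, axis, out, overwrite_input, method, keepdims, weights)
    return _ureduce(a,
                    func=_quantile_ureduce_func,
    ...<5 lines>...
                    overwrite_input=overwrite_input,
                    method=method)
    r = func(a, **kwargs)
    result = _quantile(arr,
                       quantiles=q,
    ...<2 lines>...
                       out=out,
                       weights=wgt)
    slices_having_nans = np.isnan(arr[-1, ...])
                                  ~~~^^^^^^^^^
IndexError: index -1 is out of bounds for axis 0 with size 0
```

View pics/m3.png

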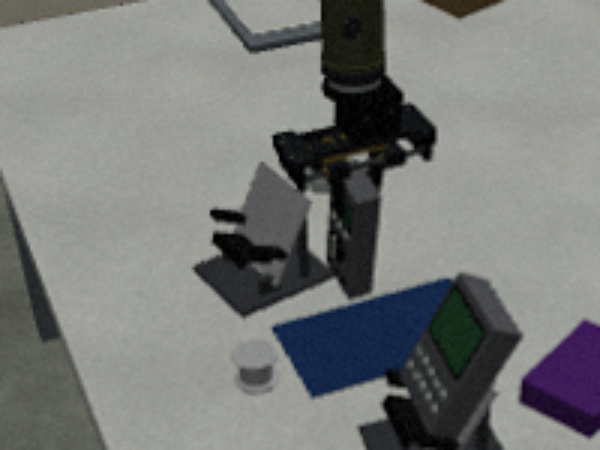

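The meter hangs upright above the mat, and empty cradle_a agrees with the estimate to about 1 mm. Lowering.

Call:
move_arm(
  moves=[
    [0, 30, 0, 0, 0, 0],
    [0, 55, 0, 0, 0, 0],
    [0, 70, 1, 0, 0, 0],
    [0, 77, 1, 0, 0, 0],
    [0, 78, 1, 0, 0, 0],
    [0, 78, 1, 0, 0, 0],
    [0, 78, 1, 0, 0, 0],
  ],
)

```text
time_s: 6.42
tool_pos: [0.581, 0.0002, 0.1573]
tool_rot: [-89.9, -0.0, -90.0]
force: [0.7, -0.3, -4.3]
grip_width: 0.0358
```

Call:
move_arm(
  moves=[
    [0, 1, 0, 0, 0, 0],
    [0, 2, 0, 0, 0, 0],
    [0, 2, 0, 0, 0, 0],
  ],
)

```text
time_s: 6.67
tool_pos: [0.5805, 0.0005, 0.1539]
tool_rot: [-90.1, -0.0, -89.9]
force: [-0.1, 0.2, -3.1]
grip_width: 0.0357
```

Call:
move_arm(
  moves=[
    [0, 1, 0, 0, 0, 0],
    [0, 1, 0, 0, 0, 0],
  ],
)

```text
time_s: 6.83
tool_pos: [0.5806, 0.0006, 0.1535]
tool_rot: [-90.1, -0.0, -89.9]
force: [-1.2, 0.3, 3.6]
grip_width: 0.0356
```

Contact (−3 N to +3.6 N). Releasing.

Call:
move_arm(
  moves=[
    [0, 0, 0, 0, 0, 0],
    [0, 0, 0, 0, 0, 0],
    [0, 0, 0, 0, 0, 0],
    [0, 0, 0, 0, 0, 0],
    [0, 0, 0, 0, 0, 0],
    [0, 0, 0, 0, 0, 0],
    [0, 0, 0, 0, 0, 0],
    [0, 0, 0, 0, 0, 0],
  ],
  claw=87,
)

```text
time_s: 7.5
tool_pos: [0.5802, 0.0005, 0.1524]
tool_rot: [-90.1, 0.0, -89.9]
force: [-0.7, 0.1, 0.1]
grip_width: 0.0808
```

Call:
move_arm(
  moves=[
    [0, -10, 0, 0, 0, 0],
    [0, -30, 0, 0, 0, 0],
    [0, -60, 0, 0, 0, 0],
    [0, -90, 0, 0, 0, 0],
    [0, -90, 0, 0, 0, 0],
    [0, -90, 0, 0, 0, 0],
  ],
)

```text
time_s: 8.0
tool_pos: [0.5818, 0.0008, 0.2452]
tool_rot: [-89.8, -0.0, -89.9]
force: [-0.7, -0.2, -0.7]
grip_width: 0.0868
```

```bash
python3 -c "
from h import *
rows([tool_in(YB,OB,(21,-1,220)), tool_in(YB,OB,(21,-1,127))])
p,d,ci=shot('wrist','w4');p,d,ci=shot('scene','s4')
f=lambda a:cv2.resize(a[:,:,::-1],(400,300))
cv2.imwrite('pics/m4.png',np.hstack([f(p[80:230,120:320]),f(load('w4')[0])]))
W=cloud('s',d,ci); m=(abs(W[...,1])<.06)&(abs(W[...,0]-.58)<.06)&(W[...,2]>.03)&(W[...,2]<.19); print(np.percentile(W[m],[1,50,99],axis=0).round(3)); 
"
```

```text
t 8.0 pos [0.5818 0.0008 0.2452] rot [-89.8  -0.  -89.9] F [-0.7 -0.2 -0.7] w 86.8 q [ 39.  15. -49.  91.  12.  79. -11.]
[-245.8, -34.2, -91.7] [27.8, 6.4, -1.6] world [0.49  0.247 0.279] dist 265 29
[-240.9, 48.0, -48.5] [27.8, 6.4, -1.6] world [0.533 0.242 0.197] dist 250 29
[[ 0.563 -0.057  0.032]
 [ 0.59   0.002  0.124]
 [ 0.605  0.013  0.186]]
```

View pics/m4.png

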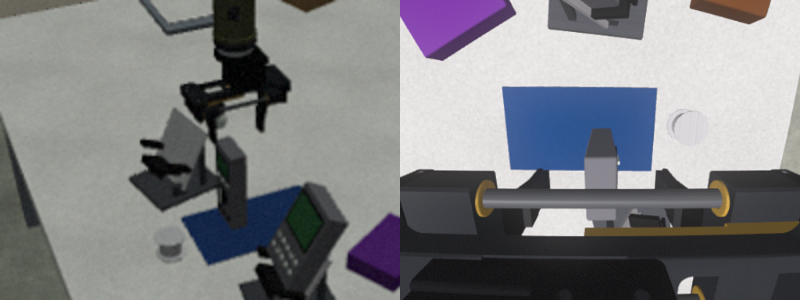

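```bash
python3 -c "
from h import *
shot('top','t4')
for t in('s4','t4','w4'):
  p,d,ci=load(t); W=cloud('s',d,ci).reshape(-1,3); W=W[~np.isnan(W[:,0])]
  m=(abs(W[:,1])<.1)&(abs(W[:,0]-.58)<.028)&(W[:,2]>.04)&(W[:,2]<.195); q=W[m]
  print(t,len(q)); 
  for z0 in (.04,.08,.12,.16,.178):
    a=q[(q[:,2]>z0)&(q[:,2]<z0+.03)]
    if len(a)>5: print(z0,len(a),np.percentile(a,[1,25,50,75,99],axis=0).round(3)[:,:2].tolist())
"
```

```text
s4 533
0.04 73 [[0.563, -0.05], [0.575, -0.01], [0.592, 0.005], [0.598, 0.008], [0.606, 0.012]]
0.08 95 [[0.563, -0.069], [0.579, -0.023], [0.596, 0.003], [0.598, 0.007], [0.605, 0.012]]
0.12 95 [[0.563, -0.066], [0.579, -0.021], [0.594, 0.004], [0.598, 0.008], [0.6, 0.013]]
0.16 174 [[0.562, -0.066], [0.573, -0.04], [0.585, -0.018], [0.595, 0.004], [0.6, 0.011]]
0.178 107 [[0.564, -0.067], [0.572, -0.047], [0.582, -0.026], [0.59, -0.007], [0.598, 0.01]]
t4 10
0.04 10 [[0.568, 0.006], [0.574, 0.006], [0.582, 0.007], [0.589, 0.007], [0.596, 0.007]]
w4 3452
0.04 122 [[0.562, -0.03], [0.572, 0.006], [0.581, 0.007], [0.588, 0.007], [0.606, 0.007]]
0.08 199 [[0.562, -0.033], [0.571, 0.006], [0.582, 0.006], [0.591, 0.006], [0.607, 0.007]]
0.12 253 [[0.562, 0.004], [0.571, 0.006], [0.579, 0.006], [0.588, 0.006], [0.596, 0.007]]
0.16 2630 [[0.562, -0.07], [0.571, -0.029], [0.58, -0.014], [0.588, -0.001], [0.597, 0.006]]
0.178 2398 [[0.562, -0.07], [0.571, -0.03], [0.58, -0.017], [0.588, -0.004], [0.597, 0.006]]
```

```bash
python3 -c "
from h import *
M,O=crad(YA,OA)
for t in('w1','w2','s2','t2'):
  p,d,ci=load(t); L=((cloud('s',d,ci)-O)@M*1000).reshape(-1,3); L=L[~np.isnan(L[:,0])]
  for z0 in ((100,140) if t=='w1' else (90,130,170,215)):
    a=L[(abs(L[:,2]-z0-10)<15)&(L[:,0]>-2)&(L[:,0]<40)&(abs(L[:,1])<75)]
    if len(a)>5: print(t,z0,len(a),np.percentile(a,[1,50,99],axis=0).round(0).tolist())
for t in('s3','t3'):
  p,d,ci=load(t); W=cloud('s',d,ci).reshape(-1,3); W=W[~np.isnan(W[:,0])]
  m=(abs(W[:,1])<.1)&(abs(W[:,0]-.58)<.028)
  for z0 in (.09,.12,.15,.18,.21):
    a=W[m&(abs(W[:,2]-z0)<.015)]
    if len(a)>5: print(t,z0,len(a),np.percentile(a,[1,50,99],axis=0).round(3)[:,:2].tolist())
"
```

```text
w1 100 142 [[2.0, 36.0, 97.0], [18.0, 37.0, 112.0], [35.0, 37.0, 125.0]]
w1 140 3687 [[0.0, -29.0, 140.0], [18.0, 7.0, 157.0], [35.0, 37.0, 158.0]]
w2 90 227 [[-2.0, 33.0, 85.0], [10.0, 36.0, 94.0], [35.0, 62.0, 115.0]]
w2 130 247 [[1.0, 35.0, 125.0], [17.0, 36.0, 141.0], [35.0, 37.0, 155.0]]
w2 170 451 [[1.0, 35.0, 166.0], [18.0, 36.0, 182.0], [34.0, 37.0, 195.0]]
w2 215 6492 [[-1.0, -12.0, 212.0], [18.0, 21.0, 234.0], [39.0, 37.0, 239.0]]
s2 90 106 [[-1.0, -39.0, 86.0], [34.0, 27.0, 98.0], [40.0, 44.0, 115.0]]
s2 130 112 [[1.0, -38.0, 126.0], [34.0, 28.0, 142.0], [40.0, 44.0, 155.0]]
s2 170 118 [[2.0, -43.0, 165.0], [34.0, 26.0, 180.0], [40.0, 42.0, 194.0]]
s2 215 100 [[-1.0, -38.0, 210.0], [30.0, 27.0, 225.0], [40.0, 41.0, 239.0]]
t2 90 81 [[-1.0, -40.0, 86.0], [37.0, 30.0, 96.0], [39.0, 54.0, 113.0]]
t2 130 89 [[4.0, -11.0, 126.0], [37.0, 28.0, 142.0], [39.0, 36.0, 154.0]]
t2 170 85 [[5.0, -2.0, 165.0], [36.0, 34.0, 179.0], [39.0, 37.0, 195.0]]
t2 215 143 [[1.0, -38.0, 211.0], [16.0, 29.0, 231.0], [38.0, 37.0, 236.0]]
s3 0.09 44 [[0.56, -0.053], [0.587, 0.007], [0.597, 0.013]]
s3 0.12 83 [[0.562, -0.059], [0.593, 0.009], [0.598, 0.019]]
s3 0.15 81 [[0.559, -0.056], [0.594, 0.017], [0.605, 0.025]]
s3 0.18 100 [[0.561, -0.046], [0.595, 0.014], [0.605, 0.031]]
s3 0.21 84 [[0.562, -0.041], [0.592, 0.029], [0.601, 0.038]]
```

The meter swung and slipped in the pads during the sideways acceleration; it stands upright on the mat, centred at y≈−0.033 instead of 0. From here I'll use a stronger grip and gentle ramps. Now to the scope.

Call:
move_arm(
  moves=[
    [-10, -30, -5, 0, 0, 0],
    [-40, -45, -15, 3, 1, 0],
    [-80, -45, -30, 9, 2, -1],
    [-120, -45, -45, 15, 3, -1],
    [-160, -40, -65, 21, 5, -1.5],
    [-200, -36, -80, 27.8, 6.4, -1.6],
    [-246, -34, -92, 27.8, 6.4, -1.6],
    [-246, -34, -92, 27.8, 6.4, -1.6],
    [-246, -34, -92, 27.8, 6.4, -1.6],
    [-246, -34, -92, 27.8, 6.4, -1.6],
    [-246, -34, -92, 27.8, 6.4, -1.6],
  ],
  claw=87,
)

```text
time_s: 9.07
tool_pos: [0.488, 0.2455, 0.2758]
tool_rot: [-62.4, -0.1, -96.5]
force: [0.5, -0.0, -0.0]
grip_width: 0.0871
```

```bash
python3 -c "
from h import *
rows([tool_in(YB,OB,(21,0,220)), tool_in(YB,OB,(21,0,127))])
shot('wrist','w5')
M,O=crad(YB,OB)
p,d,ci=load('w5'); L=((cloud('s',d,ci)-O)@M*1000).reshape(-1,3); L=L[~np.isnan(L[:,0])]
for z0 in (60,100,130,160):
    a=L[(abs(L[:,2]-z0)<8)&(L[:,0]>-2)&(L[:,0]<46)&(abs(L[:,1])<75)]
    if len(a)>5: print(z0,len(a),np.percentile(a,[1,50,99],axis=0).round(0).tolist())
"
```

```text
t 9.07 pos [0.488  0.2455 0.2758] rot [-62.4  -0.1 -96.5] F [ 0.5 -0.  -0. ] w 87.1 q [ 23. -16. -55. 112.   6.  56. -43.]
[-2.3, -2.2, 2.9] [0.4, 0.0, 0.1] world [0.49  0.248 0.279] dist 4 0
[-2.4, 90.8, 3.5] [0.4, 0.0, 0.1] world [0.533 0.243 0.197] dist 91 0
60 12 [[-2.0, 53.0, 58.0], [-2.0, 57.0, 60.0], [34.0, 62.0, 65.0]]
100 40 [[-0.0, 54.0, 103.0], [19.0, 54.0, 106.0], [37.0, 54.0, 107.0]]
130 48 [[-0.0, 53.0, 122.0], [20.0, 54.0, 133.0], [38.0, 54.0, 135.0]]
160 5507 [[-1.0, -32.0, 159.0], [19.0, 15.0, 162.0], [40.0, 54.0, 164.0]]
```

View pics/w5.png

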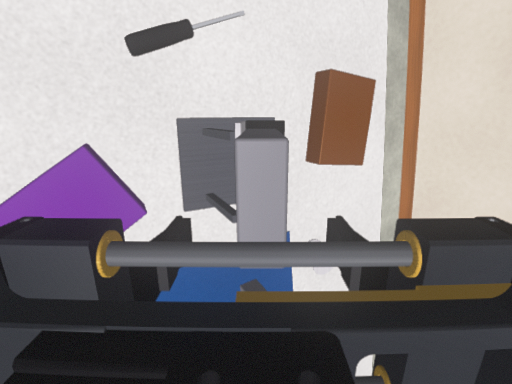

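Wrist view: grey scope top at columns 236–288, with the fingers either side at 185 and 335 and the purple and brown look-alikes clear of it. Descending.

Call:
move_arm(
  moves=[
    [0, 30, 3, 0.4, 0, 0],
    [0, 65, 3, 0.4, 0, 0],
    [0, 90, 3, 0.4, 0, 0],
    [0, 91, 3, 0.4, 0, 0],
    [0, 91, 3, 0.4, 0, 0],
    [0, 91, 3, 0.4, 0, 0],
  ],
  claw=87,
)

```text
time_s: 9.62
tool_pos: [0.5335, 0.2405, 0.1981]
tool_rot: [-61.9, 0.0, -96.6]
force: [-0.5, 0.3, -0.3]
grip_width: 0.0866
```

Call:
move_arm(
  moves=[
    [0, 0, 0, 0, 0, 0],
    [0, 0, 0, 0, 0, 0],
    [0, 0, 0, 0, 0, 0],
    [0, 0, 0, 0, 0, 0],
    [0, 0, 0, 0, 0, 0],
    [0, 0, 0, 0, 0, 0],
    [0, 0, 0, 0, 0, 0],
    [0, 0, 0, 0, 0, 0],
    [0, 0, 0, 0, 0, 0],
    [0, 0, 0, 0, 0, 0],
    [0, 0, 0, 0, 0, 0],
  ],
  claw=30,
  newtons=60,
)

```text
time_s: 10.53
tool_pos: [0.5326, 0.2413, 0.1973]
tool_rot: [-61.9, -0.0, -96.5]
force: [-2.3, 0.3, 0.7]
grip_width: 0.042
```

```bash
python3 -c "
from h import *
M,O=crad(YB,OB); 
rows([tool_in(YB,OB,(21,0,127)),tool_in(YB,OB,(21,0,200)),(tool_in(YB,OB,(0,0,0))[0],np.array([.50,.22,.34]))])
print('local',((env.get_obs()['tool_pos']-O)@M*1000).round(1))
"
```

```text
t 10.53 pos [0.5326 0.2413 0.1973] rot [-61.9  -0.  -96.5] F [-2.3  0.3  0.7] w 42.0 q [ 29.  -2. -66. 114.  23.  48. -56.]
[-1.4, 0.5, 0.2] [-0.1, 0.0, 0.0] world [0.533 0.243 0.197] dist 1 0
[-1.4, -72.5, 0.3] [-0.1, 0.0, 0.0] world [0.499 0.247 0.261] dist 73 0
[24.9, -140.0, 40.7] [-0.1, 0.0, 0.0] world [0.5  0.22 0.34] dist 148 0
local [ 20.8  -1.4 127.5]
```

```bash
cat >> h.py <<'E'
def path(wps,n):
    """smooth (quintic per whole path, spline-free piecewise linear w/ slerp) rows from current measured pose"""
    from scipy.spatial.transform import Slerp
    from scipy.interpolate import PchipInterpolator
    o=env.get_obs(); Rc=Rn.from_euler('xyz',o["tool_rot"],degrees=True).as_matrix(); pc=np.array(o["tool_pos"])
    Ps=np.array([pc]+[w[1] for w in wps]); Rs=Rn.from_matrix([Rc]+[w[0] for w in wps])
    seg=np.array([max(np.linalg.norm(Ps[i+1]-Ps[i])*1000, 3.5*np.degrees((Rs[i].inv()*Rs[i+1]).magnitude())) for i in range(len(wps))])
    s=np.r_[0,np.cumsum(seg)]; print('t',round(float(o["time_s"]),2),'len',s[-1].round(0))
    u=np.arange(1,n+1)/n; k=6*u**5-15*u**4+10*u**3; ss=k*s[-1]
    P=PchipInterpolator(s,Ps)(ss) if len(wps)>1 else Ps[0]+np.outer(k,Ps[1]-Ps[0]); Q=Slerp(s,Rs)(ss)
    out=[]
    for p,q in zip(P,Q):
        out.append(np.r_[np.round(Rc.T@(p-pc)*1000,0),np.round((Rn.from_matrix(Rc.T)*q).as_rotvec(degrees=True),1)].tolist())
    print(out)
    A=np.vstack([np.zeros(6),out]); print('max step mm,deg',np.linalg.norm(np.diff(A[:,:3],axis=0),axis=1).max().round(0),np.linalg.norm(np.diff(A[:,3:],axis=0),axis=1).max().round(1))
E
echo
```

Call:
move_arm(
  moves=[
    [0, -3, 0, 0, 0, 0],
    [0, -9, 0, 0, 0, 0],
    [0, -18, 0, 0, 0, 0],
    [0, -29, 0, 0, 0, 0],
    [0, -41, 0, 0, 0, 0],
    [0, -52, 1, 0, 0, 0],
    [0, -61, 3, 0, 0, 0],
    [0, -67, 4, 0, 0, 0],
    [0, -70, 5, 0, 0, 0],
    [0, -70, 5, 0, 0, 0],
  ],
  newtons=60,
)

```text
time_s: 11.37
tool_pos: [0.5045, 0.2446, 0.2619]
tool_rot: [-61.9, -0.0, -96.5]
force: [-1.1, 1.2, -4.9]
grip_width: 0.0419
```

```bash
python3 -c "
from h import *
rows([])
T=lambda yaw,tilt:tool_in(yaw,(0,0,0),(0,0,0),tilt)[0]
path([(T(-6.5,20),np.array([.505,.245,.30])),(T(-4,0),np.array([.52,.20,.34]))],14)
shot('scene','s6'); cv2.imwrite('pics/m6.png',cv2.resize(load('s6')[0][80:280,120:340,::-1],(660,600)))
"
```

```text
t 11.37 pos [0.5045 0.2446 0.2619] rot [-61.9  -0.  -96.5] F [-1.1  1.2 -4.9] w 41.9 q [ 25. -13. -58. 112.   8.  54. -44.]
t 11.37 len 109.0
[[-0.0, -0.0, 0.0, -0.1, 0.0, -0.0], [-0.0, -3.0, 1.0, -0.5, 0.0, -0.0], [-0.0, -8.0, 4.0, -1.6, 0.0, -0.0], [-0.0, -15.0, 8.0, -3.4, 0.0, -0.0], [-0.0, -25.0, 14.0, -5.7, 0.0, -0.0], [-0.0, -35.0, 19.0, -8.7, -0.0, 0.0], [2.0, -43.0, 25.0, -12.7, -0.5, 0.1], [9.0, -50.0, 33.0, -16.8, -1.0, 0.3], [18.0, -55.0, 40.0, -20.5, -1.5, 0.4], [28.0, -57.0, 46.0, -23.7, -1.9, 0.5], [35.0, -59.0, 51.0, -26.0, -2.1, 0.5], [40.0, -59.0, 53.0, -27.4, -2.3, 0.6], [42.0, -59.0, 55.0, -28.0, -2.4, 0.6], [43.0, -59.0, 55.0, -28.1, -2.4, 0.6]]
max step mm,deg 13.0 4.1
```

View pics/m6.png

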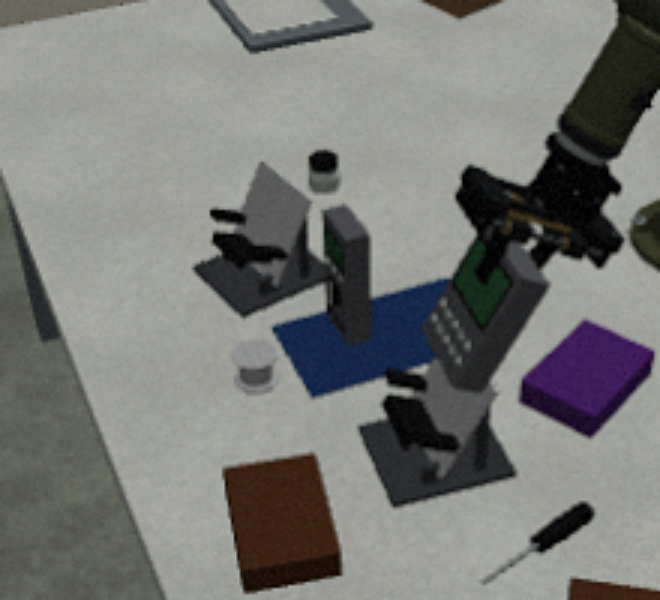

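The scope is lifted square. The meter stands on the mat at (345,275). Moving on.

Call:
move_arm(
  moves=[
    [0, -1, 0, -0.1, 0, 0],
    [0, -3, 1, -0.5, 0, 0],
    [0, -8, 4, -1.6, 0, 0],
    [0, -15, 8, -3.4, 0, 0],
    [0, -25, 14, -5.7, 0, 0],
    [0, -35, 19, -8.7, 0, 0],
    [2, -43, 25, -12.7, -0.5, 0.1],
    [9, -50, 33, -16.8, -1, 0.3],
    [18, -55, 40, -20.5, -1.5, 0.4],
    [28, -57, 46, -23.7, -1.9, 0.5],
    [35, -59, 51, -26, -2.1, 0.5],
    [40, -59, 53, -27.4, -2.3, 0.6],
    [42, -59, 55, -28, -2.4, 0.6],
    [43, -59, 55, -28.1, -2.4, 0.6],
  ],
)

```text
time_s: 12.58
tool_pos: [0.5211, 0.1989, 0.339]
tool_rot: [-90.0, 0.0, -94.1]
force: [-0.4, -0.6, -5.4]
grip_width: 0.0414
```

```bash
python3 -c "
from h import *
rows([])
shot('top','t7'); shot('scene','s7'); shot('wrist','w7')
M,O=crad(YB,OB)
for t in('s7','t7'):
  p,d,ci=load(t); L=((cloud('s',d,ci)-O)@M*1000).reshape(-1,3); L=L[~np.isnan(L[:,0])]
  for nm,q in dict(plate=L[(abs(L[:,0])<5)&(L[:,2]>-15)&(L[:,2]<90)&(abs(L[:,1])<80)],
    foot=L[(L[:,0]>8)&(L[:,0]<54)&(L[:,2]>-55)&(L[:,2]<-10)&(abs(L[:,1])<35)],
    shl=L[(L[:,0]>8)&(L[:,0]<54)&(abs(L[:,2])<5)&(L[:,1]<75)&(L[:,1]>38)],
    shr=L[(L[:,0]>8)&(L[:,0]<54)&(abs(L[:,2])<5)&(L[:,1]>-75)&(L[:,1]<-38)]).items():
    if len(q)>5: print(t,nm,len(q),np.percentile(q,[2,50,98],axis=0).round(1).tolist())
T=lambda yaw,tilt:tool_in(yaw,(0,0,0),(0,0,0),tilt)[0]
path([(T(5,0),np.array([.475,0,.345])),(T(13,0),np.array([.53,-.21,.335]))],30)
"
```

```text
t 12.58 pos [0.5211 0.1989 0.339 ] rot [-90.    0.  -94.1] F [-0.4 -0.6 -5.4] w 41.4 q [ 25.  11. -56.  85.   9.  89. -35.]
s7 plate 549 [[-4.9, -61.0, -11.3], [-2.2, 3.5, 39.0], [2.2, 65.7, 85.7]]
s7 foot 146 [[8.9, -33.7, -35.6], [41.5, -2.6, -19.7], [51.2, 31.4, -15.6]]
s7 shl 53 [[9.2, 46.2, -4.4], [31.2, 60.2, 0.4], [50.2, 68.4, 4.1]]
s7 shr 46 [[8.7, -64.0, -4.4], [30.9, -51.9, 0.7], [52.2, -41.9, 2.9]]
t 12.73 len 423.0
[[0.0, -0.0, -0.0, -0.0, -0.0, 0.0], [1.0, -0.0, -0.0, -0.0, -0.0, 0.0], [4.0, -0.0, -1.0, -0.0, -0.2, 0.0], [8.0, -0.0, -3.0, -0.0, -0.4, 0.0], [15.0, -1.0, -5.0, -0.0, -0.7, 0.0], [25.0, -1.0, -9.0, -0.0, -1.1, 0.0], [37.0, -2.0, -12.0, -0.0, -1.6, 0.0], [52.0, -3.0, -16.0, -0.0, -2.2, 0.0], [69.0, -3.0, -20.0, -0.0, -3.0, 0.0], [89.0, -4.0, -24.0, -0.0, -3.9, 0.0], [110.0, -5.0, -28.0, -0.0, -4.8, 0.0], [134.0, -5.0, -30.0, -0.0, -5.8, 0.0], [158.0, -5.0, -32.0, -0.0, -6.9, 0.0], [183.0, -5.0, -32.0, -0.0, -8.0, 0.0], [209.0, -5.0, -30.0, -0.0, -9.1, 0.0], [234.0, -5.0, -27.0, -0.0, -10.1, 0.0], [259.0, -5.0, -23.0, -0.0, -11.1, 0.0], [283.0, -4.0, -17.0, -0.0, -12.0, 0.0], [305.0, -3.0, -10.0, -0.0, -12.9, 0.0], [326.0, -2.0, -2.0, -0.0, -13.7, 0.0], [345.0, -0.0, 5.0, -0.0, -14.4, 0.0], [361.0, 1.0, 13.0, -0.0, -15.0, 0.0], [375.0, 2.0, 20.0, -0.0, -15.6, 0.0], [386.0, 3.0, 26.0, -0.0, -16.0, 0.0], [395.0, 3.0, 30.0, -0.0, -16.4, 0.0], [401.0, 4.0, 34.0, -0.0, -16.6, 0.0], [405.0, 4.0, 37.0, -0.0, -16.8, 0.0], [408.0, 5.0, 38.0, -0.0, -16.9, 0.0], [409.0, 5.0, 39.0, -0.0, -16.9, 0.0], [409.0, 5.0, 39.0, -0.0, -16.9, 0.0]]
max step mm,deg 26.0 1.1
```

```bash
python3 -c "
from h import *
T=lambda yaw,tilt:tool_in(yaw,(0,0,0),(0,0,0),tilt)[0]
path([(T(4,0),np.array([.475,0,.345]))],18)
"
```

```text
t 12.73 len 205.0
[[0.0, -0.0, -0.0, -0.0, -0.0, 0.0], [2.0, -0.0, -0.0, -0.0, -0.1, 0.0], [7.0, -0.0, -1.0, -0.0, -0.3, 0.0], [16.0, -0.0, -2.0, -0.0, -0.6, 0.0], [27.0, -1.0, -4.0, -0.0, -1.1, 0.0], [43.0, -1.0, -6.0, -0.0, -1.7, 0.0], [61.0, -2.0, -9.0, -0.0, -2.4, 0.0], [81.0, -2.0, -12.0, -0.0, -3.1, 0.0], [102.0, -3.0, -15.0, -0.0, -4.0, 0.0], [122.0, -3.0, -18.0, -0.0, -4.8, 0.0], [142.0, -4.0, -21.0, -0.0, -5.6, 0.0], [160.0, -4.0, -24.0, -0.0, -6.3, 0.0], [176.0, -5.0, -26.0, -0.0, -6.9, 0.0], [188.0, -5.0, -28.0, -0.0, -7.3, 0.0], [196.0, -5.0, -30.0, -0.0, -7.6, 0.0], [201.0, -5.0, -30.0, -0.0, -7.8, 0.0], [203.0, -5.0, -31.0, -0.0, -7.9, 0.0], [203.0, -5.0, -31.0, -0.0, -7.9, 0.0]]
max step mm,deg 21.0 0.9
```

Call:
move_arm(
  moves=[
    [1, 0, 0, 0, 0, 0],
    [3, 0, 0, 0, -0.1, 0],
    [7, 0, -1, 0, -0.3, 0],
    [16, 0, -2, 0, -0.6, 0],
    [27, -1, -4, 0, -1.1, 0],
    [43, -1, -6, 0, -1.7, 0],
    [61, -2, -9, 0, -2.4, 0],
    [81, -2, -12, 0, -3.1, 0],
    [102, -3, -15, 0, -4, 0],
    [122, -3, -18, 0, -4.8, 0],
    [142, -4, -21, 0, -5.6, 0],
    [160, -4, -24, 0, -6.3, 0],
    [176, -5, -26, 0, -6.9, 0],
    [188, -5, -28, 0, -7.3, 0],
    [196, -5, -30, 0, -7.6, 0],
    [201, -5, -30, 0, -7.8, 0],
    [203, -5, -31, 0, -7.9, 0],
    [203, -5, -31, 0, -7.9, 0],
  ],
)

```text
time_s: 14.23
tool_pos: [0.4749, -0.0009, 0.3447]
tool_rot: [-90.0, -0.0, -86.1]
force: [-0.7, -0.7, -4.7]
grip_width: 0.0417
```

```bash
python3 -c "
from h import *
T=lambda yaw,tilt:tool_in(yaw,(0,0,0),(0,0,0),tilt)[0]
rows([])
path([(T(13,0),np.array([.535,-.21,.33]))],19)
"
```

```text
t 14.23 pos [ 0.4749 -0.0009  0.3447] rot [-90.   -0.  -86.1] F [-0.7 -0.7 -4.7] w 41.7 q [ 45.  -5. -45.  95.  -3.  88.   5.]
t 14.23 len 218.0
[[0.0, 0.0, 0.0, -0.0, -0.0, 0.0], [2.0, 0.0, 0.0, -0.0, -0.1, 0.0], [7.0, 0.0, 1.0, -0.0, -0.3, 0.0], [14.0, 1.0, 3.0, -0.0, -0.6, 0.0], [25.0, 2.0, 5.0, -0.0, -1.1, 0.0], [39.0, 3.0, 8.0, -0.0, -1.7, 0.0], [56.0, 4.0, 12.0, -0.0, -2.4, 0.0], [75.0, 5.0, 16.0, -0.0, -3.2, 0.0], [96.0, 7.0, 21.0, -0.0, -4.1, 0.0], [117.0, 8.0, 25.0, -0.0, -5.0, 0.0], [137.0, 10.0, 30.0, -0.0, -5.9, 0.0], [156.0, 11.0, 34.0, -0.0, -6.7, 0.0], [173.0, 12.0, 37.0, -0.0, -7.4, 0.0], [188.0, 13.0, 41.0, -0.0, -8.1, 0.0], [199.0, 14.0, 43.0, -0.0, -8.5, 0.0], [206.0, 14.0, 45.0, -0.0, -8.9, 0.0], [211.0, 15.0, 45.0, -0.0, -9.0, 0.0], [212.0, 15.0, 46.0, -0.0, -9.1, 0.0], [213.0, 15.0, 46.0, -0.0, -9.1, 0.0]]
max step mm,deg 22.0 0.9
```

Call:
move_arm(
  moves=[
    [1, 0, 0, 0, 0, 0],
    [3, 0, 0, 0, -0.1, 0],
    [7, 0, 1, 0, -0.3, 0],
    [14, 1, 3, 0, -0.6, 0],
    [25, 2, 5, 0, -1.1, 0],
    [39, 3, 8, 0, -1.7, 0],
    [56, 4, 12, 0, -2.4, 0],
    [75, 5, 16, 0, -3.2, 0],
    [96, 7, 21, 0, -4.1, 0],
    [117, 8, 25, 0, -5, 0],
    [137, 10, 30, 0, -5.9, 0],
    [156, 11, 34, 0, -6.7, 0],
    [173, 12, 37, 0, -7.4, 0],
    [188, 13, 41, 0, -8.1, 0],
    [199, 14, 43, 0, -8.5, 0],
    [206, 14, 45, 0, -8.9, 0],
    [211, 15, 45, 0, -9, 0],
    [213, 15, 46, 0, -9.1, 0],
    [213, 15, 46, 0, -9.1, 0],
  ],
)

```text
time_s: 15.82
tool_pos: [0.5355, -0.21, 0.3297]
tool_rot: [-90.0, -0.0, -77.0]
force: [-0.8, 0.2, -4.5]
grip_width: 0.0421
```

```bash
python3 -c "
from h import *
shot('scene','s8'); shot('wrist','w8')
rows([])
# scope pose relative to the tool, from scene depth
p,d,ci=load('s8'); o=env.get_obs(); R=Rn.from_euler('xyz',o['tool_rot'],degrees=True).as_matrix()
for t in('s8','w8'):
  p,d,ci=load(t); L=((cloud('s',d,ci)-o['tool_pos'])@R*1000).reshape(-1,3); L=L[~np.isnan(L[:,0])]
  for y0 in(-25,20,50,80,110,125):
    a=L[(abs(L[:,1]-y0)<10)&(abs(L[:,2])<27)&(abs(L[:,0])<75)]
    if len(a)>5: print(t,y0,len(a),np.percentile(a,[2,50,98],axis=0).round(0).tolist())
a,b=tool_in(YA,OA,(27,0,195)),tool_in(YA,OA,(24,0,137))
path([a],18)
"
```

```text
t 15.92 pos [ 0.5355 -0.2091  0.33  ] rot [-90.   -0.  -76.9] F [-0.6  0.2 -4.8] w 41.8 q [ 51.  10. -37.  84.   6.  88.  27.]
s8 -25 134 [[-59.0, -35.0, -21.0], [-29.0, -31.0, 6.0], [46.0, -16.0, 24.0]]
s8 20 100 [[-59.0, 10.0, -17.0], [-38.0, 19.0, 20.0], [54.0, 29.0, 24.0]]
s8 50 91 [[-61.0, 40.0, -16.0], [-36.0, 49.0, 18.0], [48.0, 59.0, 24.0]]
s8 80 91 [[-59.0, 71.0, -17.0], [-35.0, 80.0, 19.0], [50.0, 89.0, 24.0]]
s8 110 91 [[-61.0, 100.0, -19.0], [-34.0, 111.0, 18.0], [50.0, 120.0, 24.0]]
s8 125 45 [[-59.0, 115.0, -19.0], [-36.0, 120.0, 18.0], [48.0, 127.0, 22.0]]
w8 -25 8978 [[-55.0, -35.0, -21.0], [-31.0, -34.0, -1.0], [11.0, -20.0, 19.0]]
w8 20 183 [[-56.0, 13.0, -20.0], [-56.0, 21.0, -1.0], [-55.0, 29.0, 17.0]]
w8 50 110 [[-56.0, 42.0, -20.0], [-56.0, 50.0, -1.0], [-55.0, 59.0, 16.0]]
w8 80 90 [[-56.0, 70.0, -19.0], [-56.0, 77.0, -1.0], [-56.0, 85.0, 16.0]]
w8 110 41 [[-56.0, 106.0, -20.0], [-56.0, 109.0, -1.0], [-55.0, 111.0, 17.0]]
t 15.92 len 98.0
[[0.0, 0.0, 0.0, 0.0, 0.0, -0.0], [0.0, 1.0, 0.0, 0.3, 0.0, -0.0], [0.0, 2.0, 1.0, 1.0, 0.0, -0.0], [1.0, 5.0, 3.0, 2.1, 0.0, -0.0], [2.0, 9.0, 5.0, 3.8, 0.0, -0.0], [3.0, 15.0, 8.0, 5.9, 0.0, -0.0], [4.0, 21.0, 11.0, 8.3, 0.0, -0.0], [5.0, 28.0, 14.0, 11.1, 0.0, -0.0], [6.0, 35.0, 18.0, 14.0, 0.0, -0.0], [8.0, 42.0, 22.0, 16.9, 0.0, -0.0], [9.0, 49.0, 26.0, 19.6, 0.0, -0.0], [10.0, 55.0, 29.0, 22.1, 0.0, -0.0], [11.0, 61.0, 32.0, 24.2, 0.1, -0.0], [12.0, 65.0, 34.0, 25.8, 0.1, -0.0], [12.0, 68.0, 35.0, 27.0, 0.1, -0.0], [13.0, 69.0, 36.0, 27.6, 0.1, -0.0], [13.0, 70.0, 36.0, 27.9, 0.1, -0.0], [13.0, 70.0, 37.0, 28.0, 0.1, -0.0]]
max step mm,deg 8.0 2.9
```

The scope sits centred and square in the jaws, with its edge at −56 mm and its underside about 126 mm ahead of the TCP. Tilting over cradle_a.

Call:
move_arm(
  moves=[
    [0, 0, 0, 0.2, 0, 0],
    [0, 1, 0, 0.5, 0, 0],
    [0, 2, 1, 1, 0, 0],
    [1, 5, 3, 2.1, 0, 0],
    [2, 9, 5, 3.8, 0, 0],
    [3, 15, 8, 5.9, 0, 0],
    [4, 21, 11, 8.3, 0, 0],
    [5, 28, 14, 11.1, 0, 0],
    [6, 35, 18, 14, 0, 0],
    [8, 42, 22, 16.9, 0, 0],
    [9, 49, 26, 19.6, 0, 0],
    [10, 55, 29, 22.1, 0, 0],
    [11, 61, 32, 24.2, 0.1, 0],
    [12, 65, 34, 25.8, 0.1, 0],
    [12, 68, 35, 27, 0.1, 0],
    [13, 69, 36, 27.6, 0.1, 0],
    [13, 70, 37, 28, 0.1, 0],
    [13, 70, 37, 28, 0.1, 0],
  ],
)

```text
time_s: 17.42
tool_pos: [0.575, -0.218, 0.2725]
tool_rot: [-61.7, -0.7, -77.2]
force: [-38.1, 9.1, 55.5]
grip_width: 0.0455
```

```bash
python3 -c "
from h import *
shot('scene','s9'); shot('wrist','w9')
M,O=crad(YA,OA); print('local',((env.get_obs()['tool_pos']-O)@M*1000).round(1))
for t in('s9','w9'):
  p,d,ci=load(t); L=((cloud('s',d,ci)-O)@M*1000).reshape(-1,3); L=L[~np.isnan(L[:,0])]
  for z0 in(90,120,150,180):
    a=L[(abs(L[:,2]-z0)<10)&(L[:,0]>-5)&(L[:,0]<55)&(abs(L[:,1])<75)]
    if len(a)>5: print(t,z0,len(a),np.percentile(a,[2,50,98],axis=0).round(0).tolist())
  q=L[(L[:,0]>8)&(L[:,0]<54)&(abs(L[:,2])<5)&(abs(L[:,1])<75)&(abs(L[:,1])>38)]
  for s in(1,-1):
    a=q[q[:,1]*s>0]
    if len(a)>5: print('sh',len(a),np.percentile(a,[2,50,98],axis=0).round(1).tolist())
rows([tool_in(YA,OA,(23.5,0,140))])
cv2.imwrite('pics/m9.png',np.hstack([cv2.resize(load('s9')[0][100:220,140:300,::-1],(400,300)),cv2.resize(load('w9')[0][...,::-1],(400,300))]))
"
```

```text
local [ 32.9  -4.8 206.2]
s9 90 95 [[-2.0, -55.0, 81.0], [37.0, 25.0, 91.0], [44.0, 61.0, 100.0]]
s9 120 108 [[9.0, -56.0, 112.0], [42.0, 26.0, 121.0], [48.0, 59.0, 130.0]]
s9 150 111 [[8.0, -52.0, 140.0], [45.0, 27.0, 150.0], [51.0, 57.0, 160.0]]
s9 180 102 [[12.0, -51.0, 171.0], [49.0, 26.0, 179.0], [54.0, 58.0, 190.0]]
sh 31 [[10.3, 43.8, -4.6], [29.4, 55.8, -1.1], [52.3, 68.6, 2.0]]
sh 27 [[12.8, -69.0, -4.8], [30.7, -50.1, -1.1], [52.0, -44.7, 3.5]]
w9 90 216 [[-5.0, 14.0, 84.0], [-3.0, 51.0, 87.0], [34.0, 63.0, 99.0]]
w9 120 69 [[4.0, 52.0, 111.0], [23.0, 53.0, 121.0], [41.0, 54.0, 129.0]]
w9 150 104 [[7.0, 52.0, 141.0], [26.0, 53.0, 151.0], [45.0, 54.0, 159.0]]
w9 180 169 [[11.0, 52.0, 171.0], [30.0, 53.0, 181.0], [48.0, 54.0, 190.0]]
sh 448 [[8.8, 45.9, -0.3], [30.5, 54.7, 1.5], [51.2, 63.3, 3.2]]
t 17.52 pos [ 0.575  -0.2179  0.2725] rot [-61.7  -0.7 -77.2] F [-39.8   8.2  55.3] w 46.1 q [ 62.  -1. -33. 106. -23.  55.  52.]
[-5.6, 66.1, -9.7] [-0.3, 0.2, 0.7] world [ 0.596 -0.208  0.21 ] dist 67 1
```

View pics/m9.png

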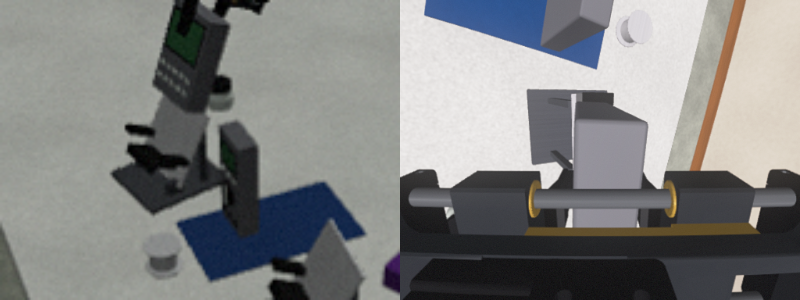

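The scope's lower back edge caught the plate's top edge, reading about 67 N. Backing off straight away.

Call:
move_arm(
  moves=[
    [0, -8, 0, 0, 0, 0],
    [0, -18, 2, 0, 0, 0],
    [0, -30, 8, 0, 0, 0],
    [0, -42, 16, 0, 0, 0],
    [0, -50, 20, 0, 0, 0],
    [0, -50, 20, 0, 0, 0],
    [0, -50, 20, 0, 0, 0],
  ],
)

```text
time_s: 18.1
tool_pos: [0.5685, -0.2159, 0.3129]
tool_rot: [-62.0, -0.0, -77.1]
force: [0.0, -0.3, -5.0]
grip_width: 0.0419
```

```bash
python3 -c "
from h import *
shot('scene','s10'); shot('wrist','w10')
rows([])
o=env.get_obs(); R=Rn.from_euler('xyz',o['tool_rot'],degrees=True).as_matrix(); M,O=crad(YA,OA); print('local',((o['tool_pos']-O)@M*1000).round(1))
for t in('s10','w10'):
  p,d,ci=load(t); L=((cloud('s',d,ci)-o['tool_pos'])@R*1000).reshape(-1,3); L=L[~np.isnan(L[:,0])]
  for y0 in(-28,20,50,80,110,125):
    a=L[(abs(L[:,1]-y0)<8)&(abs(L[:,2])<32)&(abs(L[:,0])<75)]
    if len(a)>5: print(t,y0,len(a),np.percentile(a,[2,50,98],axis=0).round(0).tolist())
cv2.imwrite('pics/m10.png',np.hstack([cv2.resize(load('s10')[0][60:220,130:300,::-1],(400,376)),cv2.resize(load('w10')[0][...,::-1],(400,376))]))
"
```

```text
t 18.2 pos [ 0.568  -0.2156  0.3117] rot [-62.1   0.1 -77.1] F [-1.1 -0.6 -4.7] w 41.7 q [ 63.  -3. -33. 102. -23.  61.  51.]
local [ 45.6  -1.  243.8]
s10 -28 94 [[-60.0, -36.0, -17.0], [-34.0, -28.0, 21.0], [50.0, -21.0, 31.0]]
s10 20 100 [[-62.0, 12.0, -12.0], [-33.0, 20.0, 21.0], [50.0, 28.0, 27.0]]
s10 50 97 [[-60.0, 43.0, -13.0], [-24.0, 50.0, 21.0], [49.0, 58.0, 26.0]]
s10 80 98 [[-60.0, 73.0, -16.0], [-25.0, 80.0, 21.0], [49.0, 88.0, 26.0]]
s10 110 90 [[-59.0, 102.0, -15.0], [-22.0, 110.0, 20.0], [52.0, 118.0, 26.0]]
s10 125 35 [[-58.0, 118.0, -11.0], [-28.0, 120.0, 20.0], [43.0, 124.0, 25.0]]
w10 -28 4380 [[-56.0, -36.0, -25.0], [-33.0, -36.0, 2.0], [10.0, -22.0, 26.0]]
w10 20 166 [[-56.0, 12.0, -19.0], [-56.0, 20.0, 0.0], [-55.0, 28.0, 18.0]]
w10 50 92 [[-56.0, 42.0, -18.0], [-56.0, 50.0, 0.0], [-55.0, 54.0, 18.0]]
w10 80 89 [[-56.0, 72.0, -18.0], [-56.0, 75.0, -0.0], [-55.0, 87.0, 17.0]]
w10 110 39 [[-56.0, 111.0, -19.0], [-56.0, 115.0, -0.0], [-55.0, 117.0, 17.0]]
```

View pics/m10.png

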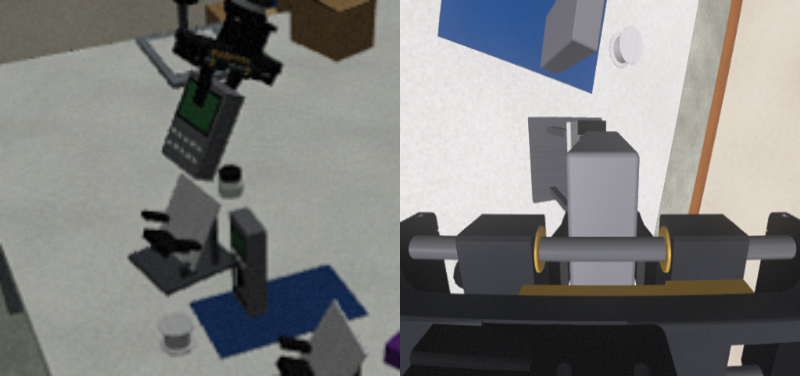

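The scope realigned flat in the jaws and force is back to its weight only. It is now well in front of the plate, so I descend parallel to it.

Call:
move_arm(
  moves=[
    [0, 2, 0, 0, 0, 0],
    [0, 6, -1, 0, 0, 0],
    [0, 13, -3, 0, 0, 0],
    [0, 22, -5, 0, 0, 0],
    [0, 33, -8, 0, 0, 0],
    [0, 45, -11, 0, 0, 0],
    [0, 57, -13, 0, 0, 0],
    [0, 68, -15, 0, 0, 0],
    [0, 78, -16, 0, 0, 0],
    [0, 86, -16, 0, 0, 0],
    [0, 91, -16, 0, 0, 0],
    [0, 93, -16, 0, 0, 0],
    [0, 93, -16, 0, 0, 0],
    [0, 93, -16, 0, 0, 0],
  ],
)

```text
time_s: 19.37
tool_pos: [0.5978, -0.2095, 0.2241]
tool_rot: [-62.0, -0.0, -77.1]
force: [-0.7, -0.5, -3.7]
grip_width: 0.0418
```

```bash
python3 -c "
from h import *
shot('scene','s11'); shot('wrist','w11')
rows([])
o=env.get_obs(); M,O=crad(YA,OA); print('local',((o['tool_pos']-O)@M*1000).round(1))
for t in('s11','w11'):
  p,d,ci=load(t); L=((cloud('s',d,ci)-O)@M*1000).reshape(-1,3); L=L[~np.isnan(L[:,0])]
  for z0 in(30,40,60,100,120,150):
    a=L[(abs(L[:,2]-z0)<8)&(L[:,0]>5)&(L[:,0]<60)&(abs(L[:,1])<75)]
    if len(a)>5: print(t,z0,len(a),np.percentile(a,[2,50,98],axis=0).round(0).tolist())
  q=L[(abs(L[:,0])<5)&(L[:,2]>20)&(L[:,2]<85)&(abs(L[:,1])<75)&(abs(L[:,1])>57)]
  if len(q)>5:print('plate',len(q),np.percentile(q,[2,50,98],axis=0).round(1).tolist())
"
```

```text
t 19.47 pos [ 0.5978 -0.2097  0.2244] rot [-61.9  -0.1 -77.1] F [-0.3  0.3 -4.8] w 41.5 q [ 61.   4. -35. 107. -20.  49.  49.]
local [ 31.5  -1.9 152.5]
s11 30 55 [[20.0, -57.0, 27.0], [51.0, 29.0, 33.0], [56.0, 59.0, 38.0]]
s11 40 89 [[18.0, -56.0, 32.0], [50.0, 25.0, 40.0], [56.0, 59.0, 48.0]]
s11 60 94 [[11.0, -49.0, 52.0], [51.0, 26.0, 59.0], [56.0, 59.0, 68.0]]
s11 100 92 [[15.0, -55.0, 93.0], [51.0, 28.0, 99.0], [56.0, 59.0, 107.0]]
s11 120 93 [[15.0, -47.0, 112.0], [51.0, 28.0, 120.0], [57.0, 58.0, 127.0]]
s11 150 87 [[12.0, -51.0, 142.0], [52.0, 39.0, 150.0], [60.0, 60.0, 157.0]]
plate 24 [[-4.6, 57.1, 24.0], [-0.5, 62.1, 50.1], [3.9, 66.7, 77.1]]
w11 30 32 [[12.0, 53.0, 35.0], [33.0, 54.0, 37.0], [48.0, 54.0, 38.0]]
w11 40 40 [[12.0, 53.0, 35.0], [31.0, 54.0, 37.0], [49.0, 54.0, 40.0]]
w11 60 73 [[13.0, 53.0, 52.0], [28.0, 54.0, 65.0], [49.0, 54.0, 68.0]]
w11 100 60 [[12.0, 53.0, 95.0], [32.0, 54.0, 100.0], [50.0, 54.0, 108.0]]
w11 120 116 [[12.0, 53.0, 116.0], [31.0, 54.0, 123.0], [50.0, 54.0, 127.0]]
w11 150 220 [[13.0, 9.0, 144.0], [33.0, 54.0, 151.0], [60.0, 54.0, 157.0]]
plate 66 [[-2.9, 57.2, 26.9], [0.2, 60.4, 59.4], [0.4, 63.1, 84.5]]
```

Call:
move_arm(
  moves=[
    [0, 2, -1, 0, 0, 0],
    [0, 5, -3, 0, 0, 0],
    [0, 10, -5, 0, 0, 0],
    [0, 15, -7, 0, 0, 0],
    [0, 18, -8, 0, 0, 0],
    [0, 19, -8, 0, 0, 0],
    [0, 19, -8, 0, 0, 0],
    [0, 19, -8, 0, 0, 0],
  ],
)

```text
time_s: 20.13
tool_pos: [0.5993, -0.2088, 0.203]
tool_rot: [-62.0, 0.0, -77.1]
force: [0.6, 0.4, -4.0]
grip_width: 0.0414
```

Call:
move_arm(
  moves=[
    [0, 1, 0, 0, 0, 0],
    [0, 2, 0, 0, 0, 0],
    [0, 3, 0, 0, 0, 0],
    [0, 3, 0, 0, 0, 0],
  ],
)

```text
time_s: 20.47
tool_pos: [0.6007, -0.2085, 0.2003]
tool_rot: [-62.0, 0.0, -77.1]
force: [0.2, 0.4, -5.0]
grip_width: 0.0417
```

Call:
move_arm(
  moves=[
    [0, 1, 0, 0, 0, 0],
    [0, 2, 0, 0, 0, 0],
    [0, 2, 0, 0, 0, 0],
  ],
)

```text
time_s: 20.72
tool_pos: [0.6016, -0.2083, 0.1984]
tool_rot: [-62.0, 0.0, -77.1]
force: [-0.6, 0.1, -4.7]
grip_width: 0.0418
```

Call:
move_arm(
  moves=[
    [0, 1, 0, 0, 0, 0],
    [0, 1, 0, 0, 0, 0],
    [0, 1, 0, 0, 0, 0],
  ],
)

```text
time_s: 20.97
tool_pos: [0.602, -0.2083, 0.1977]
tool_rot: [-62.0, 0.0, -77.1]
force: [0.2, -0.7, -5.0]
grip_width: 0.0416
```

Call:
move_arm(
  moves=[
    [0, 1, 0, 0, 0, 0],
    [0, 1, 0, 0, 0, 0],
    [0, 1, 0, 0, 0, 0],
  ],
)

```text
time_s: 21.22
tool_pos: [0.6025, -0.2082, 0.1973]
tool_rot: [-62.0, -0.0, -77.1]
force: [-3.4, 1.0, -0.9]
grip_width: 0.0418
```

```bash
python3 -c "
from h import *
rows([])
o=env.get_obs(); M,O=crad(YA,OA); print('local',((o['tool_pos']-O)@M*1000).round(1), 'F local',(o['force']@M).round(1))
"
```

```text
t 21.22 pos [ 0.6025 -0.2082  0.1973] rot [-62.   -0.  -77.1] F [-3.4  1.  -0.9] w 41.8 q [ 60.   6. -35. 108. -19.  46.  49.]
local [ 23.1  -1.5 126.2] F local [-3.1  1.8  0.7]
```

Contact on the shoulders at about 5 N. Easing the back on to the plate.

Call:
move_arm(
  moves=[
    [0, 0, -1, 0, 0, 0],
    [0, 0, -2, 0, 0, 0],
    [0, 0, -2, 0, 0, 0],
    [0, 0, -2, 0, 0, 0],
  ],
)

```text
time_s: 21.55
tool_pos: [0.6014, -0.2087, 0.1965]
tool_rot: [-61.9, -0.0, -77.1]
force: [-0.2, 1.6, -1.2]
grip_width: 0.0417
```

```bash
python3 -c "
from h import *
shot('wrist','w12')
o=env.get_obs(); M,O=crad(YA,OA); print('local',((o['tool_pos']-O)@M*1000).round(1), 'F local',(o['force']@M).round(1),o['tool_rot'])
p,d,ci=load('w12'); L=((cloud('s',d,ci)-O)@M*1000).reshape(-1,3); L=L[~np.isnan(L[:,0])]
for z0 in(20,60,120,150):
    a=L[(abs(L[:,2]-z0)<8)&(L[:,0]>-3)&(L[:,0]<60)&(L[:,1]<58)&(L[:,1]>0)]
    if len(a)>5: print(z0,len(a),np.percentile(a,[2,50,98],axis=0).round(0).tolist())
"
```

```text
local [ 21.7  -1.7 126.1] F local [-0.   0.1 -1.5] [-6.19122047e+01 -4.92950686e-02 -7.71258401e+01]
20 55 [[0.0, 53.0, 13.0], [15.0, 54.0, 25.0], [39.0, 57.0, 27.0]]
60 84 [[0.0, 53.0, 52.0], [15.0, 54.0, 63.0], [40.0, 57.0, 65.0]]
120 209 [[3.0, 9.0, 112.0], [23.0, 54.0, 119.0], [51.0, 54.0, 126.0]]
150 496 [[-2.0, 8.0, 143.0], [30.0, 54.0, 149.0], [53.0, 54.0, 157.0]]
```

Call:
move_arm(
  moves=[
    [0, 1, -0.5, 0, 0, 0],
    [0, 1, -0.5, 0, 0, 0],
    [0, 1, -0.5, 0, 0, 0],
  ],
)

```text
time_s: 21.85
tool_pos: [0.6014, -0.2086, 0.1965]
tool_rot: [-61.9, -0.1, -77.1]
force: [-4.8, 1.7, 5.6]
grip_width: 0.0418
```

Call:
move_arm(
  moves=[
    [0, 0, 0, 0, 0, 0],
    [0, 0, 0, 0, 0, 0],
    [0, 0, 0, 0, 0, 0],
  ],
  claw=52,
  newtons=20,
)

```text
time_s: 22.1
tool_pos: [0.6011, -0.2088, 0.1951]
tool_rot: [-62.0, -0.0, -77.1]
force: [0.4, -0.1, -0.7]
grip_width: 0.0501
```

Call:
move_arm(
  moves=[
    [0, 0, 0, 0, 0, 0],
    [0, 0, 0, 0, 0, 0],
    [0, 0, 0, 0, 0, 0],
    [0, 0, 0, 0, 0, 0],
    [0, 0, 0, 0, 0, 0],
    [0, 0, 0, 0, 0, 0],
  ],
  claw=87,
)

```text
time_s: 22.6
tool_pos: [0.6008, -0.2086, 0.1948]
tool_rot: [-62.0, 0.0, -77.1]
force: [-0.6, 0.3, -0.2]
grip_width: 0.0825
```

Call:
move_arm(
  moves=[
    [0, -5, 0, 0, 0, 0],
    [0, -20, 0, 0, 0, 0],
    [0, -45, 0, 0, 0, 0],
    [0, -75, 0, 0, 0, 0],
    [0, -95, 0, 0, 0, 0],
    [0, -95, 0, 0, 0, 0],
  ],
)

```text
time_s: 23.1
tool_pos: [0.5578, -0.2209, 0.284]
tool_rot: [-61.7, -0.4, -77.3]
force: [0.9, 0.4, 0.0]
grip_width: 0.087
```

```bash
cat > chk.py <<'E'
from h import *
import sys
def fit(tag,yaw,O,th,zr):
    M,O=crad(yaw,O); p,d,ci=load(tag); L=((cloud('s',d,ci)-O)@M*1000).reshape(-1,3); L=L[~np.isnan(L[:,0])]
    q=L[(abs(L[:,0]-th)<6)&(L[:,2]>zr[0])&(L[:,2]<zr[1])&(abs(L[:,1])<62)]
    A=np.c_[q[:,1],q[:,2],np.ones(len(q))]; c=np.linalg.lstsq(A,q[:,0],rcond=None)[0]
    r=abs(A@c-q[:,0])<2.5; c=np.linalg.lstsq(A[r],q[r,0],rcond=None)[0]
    t=L[(L[:,0]>5)&(L[:,0]<th-4)&(L[:,2]>100)&(L[:,2]<175)&(abs(L[:,1])<62)]
    print(tag,len(q),'front x at z80',round(c[2]+80*c[1],1),'tilt/z rad',c[1].round(3),'yaw rad',c[0].round(3),'y',np.percentile(q[:,1],[2,98]).round(0),'top z',np.percentile(t[:,2],[50,95]).round(1) if len(t) else '')
E
python3 -c "
from chk import *
rows([])
shot('scene','s13');shot('top','t13');shot('wrist','w13')
for t in('s13','t13'): fit(t,YA,OA,42,(15,150))
M,O=crad(YA,OA);p,d,ci=load('w13'); L=((cloud('s',d,ci)-O)@M*1000).reshape(-1,3); L=L[~np.isnan(L[:,0])]
for z0 in(20,60,120,160):
    a=L[(abs(L[:,2]-z0)<8)&(L[:,0]>-3)&(L[:,0]<60)&(L[:,1]<58)&(L[:,1]>-60)]
    if len(a)>5: print(z0,len(a),np.percentile(a,[2,50,98],axis=0).round(0).tolist())
cv2.imwrite('pics/m13.png',np.hstack([cv2.resize(load('s13')[0][80:240,130:300,::-1],(400,376)),cv2.resize(load('w13')[0][...,::-1],(400,376))]))
"
```

```text
t 23.1 pos [ 0.5578 -0.2209  0.284 ] rot [-61.7  -0.4 -77.3] F [0.9 0.4 0. ] w 87.0 q [ 64.  -3. -33. 106. -25.  58.  54.]
s13 552 front x at z80 42.4 tilt/z rad 0.002 yaw rad -0.001 y [-53.  57.] top z [150.2 162.1]
t13 656 front x at z80 44.2 tilt/z rad 0.006 yaw rad -0.002 y [-54.  53.] top z [158.2 161.9]
60 38 [[0.0, 54.0, 58.0], [19.0, 54.0, 62.0], [39.0, 57.0, 64.0]]
120 40 [[4.0, 54.0, 120.0], [22.0, 55.0, 122.0], [39.0, 55.0, 124.0]]
160 5385 [[1.0, -30.0, 160.0], [21.0, 14.0, 162.0], [41.0, 53.0, 163.0]]
```

View pics/m13.png

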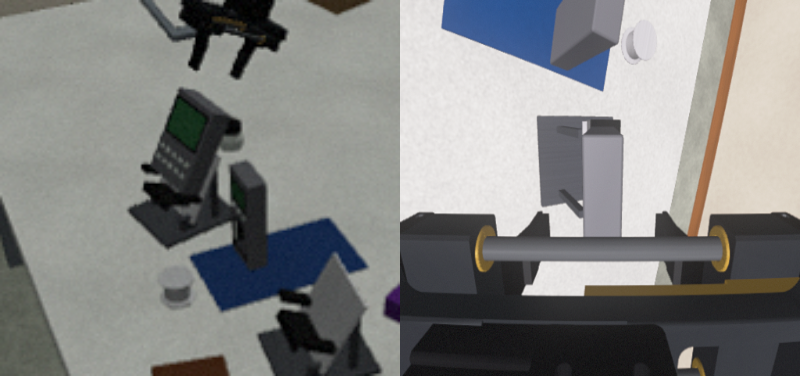

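The scope rests on cradle_a's shoulders, back on the plate (front at x≈42–44 mm), tilt and yaw within 0.006 rad, top at z≈160 mm. Now the meter, standing at about (0.580, −0.032).

```bash
python3 -c "
from h import *
T=lambda yaw,tilt:tool_in(yaw,(0,0,0),(0,0,0),tilt)[0]
path([(T(6,14),np.array([.56,-.13,.30])),(T(0,0),np.array([.58,-.032,.25]))],14)
"
```

```text
t 23.25 len 203.0
[[-1.0, -0.0, 0.0, -0.1, 0.0, -0.0], [-5.0, -2.0, 2.0, -0.7, 0.3, -0.1], [-14.0, -5.0, 6.0, -2.2, 1.0, -0.4], [-29.0, -8.0, 12.0, -4.5, 2.1, -0.8], [-48.0, -10.0, 19.0, -7.7, 3.5, -1.4], [-71.0, -10.0, 26.0, -11.5, 5.3, -2.0], [-95.0, -7.0, 32.0, -15.3, 7.0, -2.5], [-118.0, 2.0, 37.0, -18.6, 8.5, -2.7], [-138.0, 16.0, 40.0, -21.7, 9.9, -2.9], [-154.0, 30.0, 42.0, -24.2, 11.0, -3.0], [-166.0, 42.0, 43.0, -26.1, 11.9, -3.1], [-173.0, 51.0, 43.0, -27.3, 12.4, -3.1], [-176.0, 54.0, 43.0, -27.8, 12.6, -3.1], [-177.0, 55.0, 43.0, -27.9, 12.6, -3.1]]
max step mm,deg 25.0 4.2
```

Call:
move_arm(
  moves=[
    [-1, 0, 0, -0.1, 0, 0],
    [-5, -2, 2, -0.7, 0.3, -0.1],
    [-14, -5, 6, -2.2, 1, -0.4],
    [-29, -8, 12, -4.5, 2.1, -0.8],
    [-48, -10, 19, -7.7, 3.5, -1.4],
    [-71, -10, 26, -11.5, 5.3, -2],
    [-95, -7, 32, -15.3, 7, -2.5],
    [-118, 2, 37, -18.6, 8.5, -2.7],
    [-138, 16, 40, -21.7, 9.9, -2.9],
    [-154, 30, 42, -24.2, 11, -3],
    [-166, 42, 43, -26.1, 11.9, -3.1],
    [-173, 51, 43, -27.3, 12.4, -3.1],
    [-177, 55, 43, -27.9, 12.6, -3.1],
    [-177, 55, 43, -27.9, 12.6, -3.1],
  ],
  claw=87,
)

```text
time_s: 24.42
tool_pos: [0.5796, -0.0297, 0.2482]
tool_rot: [-90.2, 0.2, -89.8]
force: [0.2, 0.4, 0.3]
grip_width: 0.087
```

```bash
python3 -c "
from h import *
shot('wrist','w14'); shot('scene','s14')
for t in('s14','w14'):
  p,d,ci=load(t); W=cloud('s',d,ci).reshape(-1,3); W=W[~np.isnan(W[:,0])]
  for z0 in (.06,.1,.14,.183):
    a=W[(abs(W[:,1]+.03)<.06)&(abs(W[:,0]-.58)<.03)&(abs(W[:,2]-z0)<.012)]
    if len(a)>5: print(t,z0,len(a),np.percentile(a,[1,50,99],axis=0).round(3).tolist())
rows([tool_in(0,(.58,-.032,.15),(0,0,0),0)])
"
```

```text
s14 0.06 62 [[0.564, -0.045, 0.048], [0.59, 0.005, 0.061], [0.607, 0.012, 0.072]]
s14 0.1 80 [[0.563, -0.069, 0.089], [0.596, 0.003, 0.099], [0.605, 0.013, 0.111]]
s14 0.14 78 [[0.563, -0.063, 0.129], [0.594, 0.005, 0.139], [0.6, 0.013, 0.152]]
s14 0.183 137 [[0.563, -0.068, 0.172], [0.583, -0.022, 0.182], [0.599, 0.012, 0.188]]
w14 0.06 54 [[0.563, -0.011, 0.049], [0.58, 0.007, 0.061], [0.601, 0.007, 0.07]]
w14 0.1 73 [[0.563, -0.034, 0.091], [0.582, 0.007, 0.097], [0.606, 0.007, 0.11]]
w14 0.14 131 [[0.563, 0.006, 0.128], [0.578, 0.007, 0.14], [0.595, 0.007, 0.152]]
w14 0.183 3439 [[0.562, -0.061, 0.176], [0.58, -0.025, 0.184], [0.597, 0.007, 0.186]]
t 24.52 pos [ 0.5799 -0.0319  0.25  ] rot [-90.    0.1 -89.9] F [ 0.  -0.4  0.3] w 86.8 q [ 42.  15. -49.  91.  11.  80.  -8.]
[0.2, 100.0, 0.2] [0.0, 0.1, -0.1] world [ 0.58  -0.032  0.15 ] dist 100 0
```

View pics/w14.png

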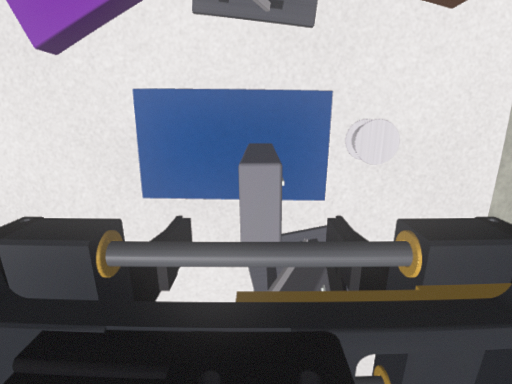

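Meter top at columns 240–282, centred between the open fingers. Descend and grip at 60 N.

Call:
move_arm(
  moves=[
    [0, 10, 0, 0, 0, 0],
    [0, 35, 0, 0, 0, 0],
    [0, 65, 0, 0, 0, 0],
    [0, 88, 0, 0, 0, 0],
    [0, 98, 0, 0, 0, 0],
    [0, 100, 0, 0, 0, 0],
    [0, 100, 0, 0, 0, 0],
    [0, 100, 0, 0, 0, 0],
  ],
  claw=87,
)

```text
time_s: 25.18
tool_pos: [0.581, -0.0319, 0.1519]
tool_rot: [-89.9, 0.0, -90.0]
force: [-0.3, 1.0, 0.1]
grip_width: 0.0872
```

Call:
move_arm(
  moves=[
    [0, 0, 0, 0, 0, 0],
    [0, 0, 0, 0, 0, 0],
    [0, 0, 0, 0, 0, 0],
    [0, 0, 0, 0, 0, 0],
    [0, 0, 0, 0, 0, 0],
    [0, 0, 0, 0, 0, 0],
    [0, 0, 0, 0, 0, 0],
    [0, 0, 0, 0, 0, 0],
    [0, 0, 0, 0, 0, 0],
    [0, 0, 0, 0, 0, 0],
    [0, 0, 0, 0, 0, 0],
    [0, 0, 0, 0, 0, 0],
    [0, 0, 0, 0, 0, 0],
  ],
  claw=25,
  newtons=60,
)

```text
time_s: 26.27
tool_pos: [0.5801, -0.0316, 0.1503]
tool_rot: [-90.0, 0.0, -90.0]
force: [0.4, 0.1, -0.9]
grip_width: 0.0359
```

```bash
python3 -c "
from h import *
T=lambda yaw,tilt:tool_in(yaw,(0,0,0),(0,0,0),tilt)[0]
rows([])
path([(T(0,0),np.array([.58,-.032,.36]))],16)
"
```

```text
t 26.27 pos [ 0.5801 -0.0316  0.1503] rot [-90.   0. -90.] F [ 0.4  0.1 -0.9] w 35.9 q [ 41.  19. -48.  98.  15.  69. -11.]
t 26.27 len 210.0
[[0.0, -0.0, -0.0, 0.0, 0.0, -0.0], [0.0, -3.0, -0.0, 0.0, 0.0, -0.0], [0.0, -10.0, -0.0, 0.0, 0.0, -0.0], [0.0, -22.0, -0.0, 0.0, 0.0, -0.0], [0.0, -38.0, -0.0, 0.0, 0.0, -0.0], [0.0, -58.0, -0.0, 0.0, 0.0, -0.0], [0.0, -81.0, -0.0, 0.0, 0.0, -0.0], [0.0, -105.0, -0.0, 0.0, 0.0, -0.0], [0.0, -129.0, -0.0, 0.0, 0.0, -0.0], [0.0, -152.0, -0.0, 0.0, 0.0, -0.0], [0.0, -172.0, -0.0, 0.0, 0.0, -0.0], [0.0, -188.0, -0.0, 0.0, 0.0, -0.0], [0.0, -199.0, -0.0, 0.0, 0.0, -0.0], [0.0, -206.0, -0.0, 0.0, 0.0, -0.0], [0.0, -209.0, -0.0, 0.0, 0.0, -0.0], [0.0, -210.0, -0.0, 0.0, 0.0, -0.0]]
max step mm,deg 24.0 0.0
```

Call:
move_arm(
  moves=[
    [0, -1, 0, 0, 0, 0],
    [0, -4, 0, 0, 0, 0],
    [0, -10, 0, 0, 0, 0],
    [0, -22, 0, 0, 0, 0],
    [0, -38, 0, 0, 0, 0],
    [0, -58, 0, 0, 0, 0],
    [0, -81, 0, 0, 0, 0],
    [0, -105, 0, 0, 0, 0],
    [0, -129, 0, 0, 0, 0],
    [0, -152, 0, 0, 0, 0],
    [0, -172, 0, 0, 0, 0],
    [0, -186, 0, 0, 0, 0],
    [0, -195, 0, 0, 0, 0],
    [0, -199, 0, 0, 0, 0],
    [0, -200, 0, 0, 0, 0],
    [0, -200, 0, 0, 0, 0],
  ],
)

```text
time_s: 27.6
tool_pos: [0.5798, -0.0318, 0.35]
tool_rot: [-90.1, 0.0, -90.0]
force: [0.0, 0.1, -3.4]
grip_width: 0.0355
```

```bash
python3 -c "
from h import *
T=lambda yaw,tilt:tool_in(yaw,(0,0,0),(0,0,0),tilt)[0]
rows([])
path([(T(-6.5,0),np.array([.585,.237,.35]))],20)
"
```

```text
t 27.6 pos [ 0.5798 -0.0318  0.35  ] rot [-90.1   0.  -90. ] F [ 0.   0.1 -3.4] w 35.5 q [ 42.  13. -50.  81.  10.  91.  -7.]
t 27.6 len 269.0
[[-0.0, 0.0, 0.0, 0.0, 0.0, -0.0], [-2.0, 0.0, 0.0, 0.0, 0.1, -0.0], [-7.0, 0.0, 0.0, 0.0, 0.2, -0.0], [-16.0, 0.0, 0.0, 0.0, 0.4, -0.0], [-28.0, 0.0, 1.0, 0.0, 0.7, -0.0], [-44.0, 0.0, 1.0, 0.0, 1.1, -0.0], [-63.0, 0.0, 1.0, 0.0, 1.5, -0.0], [-85.0, 0.0, 2.0, 0.0, 2.1, -0.0], [-109.0, 0.0, 2.0, 0.0, 2.7, -0.0], [-134.0, 0.0, 3.0, 0.0, 3.3, -0.0], [-159.0, 0.0, 3.0, 0.0, 3.9, -0.0], [-183.0, 0.0, 4.0, 0.0, 4.5, -0.0], [-206.0, 0.0, 4.0, 0.0, 5.0, -0.0], [-225.0, 0.0, 4.0, 0.0, 5.5, -0.0], [-241.0, 0.0, 5.0, 0.0, 5.9, -0.0], [-253.0, 0.0, 5.0, 0.1, 6.2, -0.0], [-262.0, 0.0, 5.0, 0.1, 6.4, -0.0], [-267.0, 0.0, 5.0, 0.1, 6.5, -0.0], [-269.0, 0.0, 5.0, 0.1, 6.5, -0.0], [-269.0, 0.0, 5.0, 0.1, 6.5, -0.0]]
max step mm,deg 25.0 0.6
```

Call:
move_arm(
  moves=[
    [-1, 0, 0, 0, 0, 0],
    [-3, 0, 0, 0, 0.1, 0],
    [-7, 0, 0, 0, 0.2, 0],
    [-16, 0, 0, 0, 0.4, 0],
    [-28, 0, 1, 0, 0.7, 0],
    [-44, 0, 1, 0, 1.1, 0],
    [-63, 0, 1, 0, 1.5, 0],
    [-85, 0, 2, 0, 2.1, 0],
    [-109, 0, 2, 0, 2.7, 0],
    [-134, 0, 3, 0, 3.3, 0],
    [-159, 0, 3, 0, 3.9, 0],
    [-183, 0, 4, 0, 4.5, 0],
    [-206, 0, 4, 0, 5, 0],
    [-225, 0, 4, 0, 5.5, 0],
    [-241, 0, 5, 0, 5.9, 0],
    [-253, 0, 5, 0, 6.2, 0],
    [-262, 0, 5, 0, 6.4, 0],
    [-267, 0, 5, 0, 6.5, 0],
    [-269, 0, 5, 0, 6.5, 0],
    [-269, 0, 5, 0, 6.5, 0],
  ],
)

```text
time_s: 29.27
tool_pos: [0.5848, 0.2374, 0.3505]
tool_rot: [-90.0, 0.0, -96.4]
force: [0.2, -0.4, -3.6]
grip_width: 0.0355
```

```bash
python3 -c "
from h import *
shot('wrist','w15'); shot('scene','s15')
rows([])
o=env.get_obs(); R=Rn.from_euler('xyz',o['tool_rot'],degrees=True).as_matrix()
for t in('s15','w15'):
  p,d,ci=load(t); L=((cloud('s',d,ci)-o['tool_pos'])@R*1000).reshape(-1,3); L=L[~np.isnan(L[:,0])]
  for y0 in(-28,20,50,80,110,140):
    a=L[(abs(L[:,1]-y0)<8)&(abs(L[:,2])<32)&(abs(L[:,0])<75)]
    if len(a)>5: print(t,y0,len(a),np.percentile(a,[2,50,98],axis=0).round(0).tolist())
path([tool_in(YB,OB,(75,0,195))],16)
"
```

```text
t 29.37 pos [0.5852 0.2362 0.3505] rot [-90.    0.  -96.5] F [-0.1 -0.2 -3.4] w 35.6 q [ 14.  22. -54.  73.  18.  93. -43.]
s15 -28 188 [[-41.0, -35.0, -28.0], [-16.0, -31.0, -1.0], [15.0, -21.0, 29.0]]
s15 20 63 [[-43.0, 12.0, -16.0], [-38.0, 21.0, 8.0], [-3.0, 28.0, 19.0]]
s15 50 76 [[-42.0, 42.0, -17.0], [-37.0, 52.0, 12.0], [27.0, 58.0, 21.0]]
s15 80 62 [[-43.0, 73.0, -16.0], [-37.0, 79.0, 13.0], [2.0, 87.0, 26.0]]
s15 110 56 [[-42.0, 103.0, -17.0], [-38.0, 111.0, 9.0], [13.0, 117.0, 18.0]]
s15 140 48 [[-43.0, 133.0, -17.0], [-37.0, 139.0, 8.0], [26.0, 146.0, 18.0]]
w15 -28 6114 [[-39.0, -35.0, -20.0], [-23.0, -34.0, -2.0], [11.0, -22.0, 16.0]]
w15 20 232 [[-39.0, 12.0, -18.0], [-39.0, 19.0, -2.0], [-38.0, 28.0, 14.0]]
w15 50 141 [[-39.0, 43.0, -18.0], [-39.0, 50.0, -2.0], [-38.0, 58.0, 14.0]]
w15 80 106 [[-39.0, 73.0, -18.0], [-39.0, 81.0, -1.0], [-39.0, 88.0, 14.0]]
w15 110 78 [[-39.0, 102.0, -18.0], [-39.0, 109.0, -3.0], [-39.0, 118.0, 14.0]]
w15 140 47 [[-40.0, 132.0, -17.0], [-39.0, 135.0, -0.0], [-39.0, 144.0, 13.0]]
t 29.37 len 98.0
[[-0.0, 0.0, -0.0, 0.1, -0.0, 0.0], [-0.0, 1.0, -1.0, 0.4, -0.0, 0.0], [-0.0, 3.0, -2.0, 1.4, -0.0, 0.0], [-0.0, 7.0, -4.0, 2.9, -0.0, 0.0], [-0.0, 12.0, -7.0, 5.0, -0.0, 0.0], [-0.0, 19.0, -10.0, 7.7, -0.0, 0.0], [-0.0, 26.0, -14.0, 10.8, -0.0, 0.0], [-0.0, 34.0, -18.0, 14.0, -0.0, 0.0], [-0.0, 42.0, -23.0, 17.3, -0.0, 0.0], [-0.0, 49.0, -27.0, 20.3, -0.0, 0.0], [-0.0, 56.0, -30.0, 23.0, -0.0, 0.0], [-0.0, 61.0, -33.0, 25.1, -0.0, 0.0], [-0.0, 65.0, -35.0, 26.6, -0.0, 0.0], [-0.0, 67.0, -36.0, 27.6, -0.0, 0.0], [-0.0, 68.0, -37.0, 27.9, -0.0, 0.0], [-0.0, 68.0, -37.0, 28.0, -0.0, 0.0]]
max step mm,deg 9.0 3.3
```

The meter hangs centred and square, with its edge at −39 mm. Tilting in front of cradle_b.

Call:
move_arm(
  moves=[
    [0, 0, 0, 0.1, 0, 0],
    [0, 1, -1, 0.4, 0, 0],
    [0, 3, -2, 1.4, 0, 0],
    [0, 7, -4, 2.9, 0, 0],
    [0, 12, -7, 5, 0, 0],
    [0, 19, -10, 7.7, 0, 0],
    [0, 26, -14, 10.8, 0, 0],
    [0, 34, -18, 14, 0, 0],
    [0, 42, -23, 17.3, 0, 0],
    [0, 49, -27, 20.3, 0, 0],
    [0, 56, -30, 23, 0, 0],
    [0, 61, -33, 25.1, 0, 0],
    [0, 65, -35, 26.6, 0, 0],
    [0, 67, -36, 27.6, 0, 0],
    [0, 68, -37, 28, 0, 0],
    [0, 68, -37, 28, 0, 0],
    [0, 68, -37, 28, 0, 0],
  ],
)

```text
time_s: 30.78
tool_pos: [0.5483, 0.2413, 0.2829]
tool_rot: [-62.0, 0.1, -96.5]
force: [0.1, 0.0, -3.8]
grip_width: 0.0353
```

```bash
cat > lb.py <<'E'
from h import *
import sys
tag=sys.argv[1]
o=env.get_obs(); M,O=crad(YB,OB); print('local',((o['tool_pos']-O)@M*1000).round(1),'F',(o['force']@M).round(1))
for c in('scene','wrist'):
  t=c[0]+tag; shot(c,t)
  p,d,ci=load(t); L=((cloud('s',d,ci)-O)@M*1000).reshape(-1,3); L=L[~np.isnan(L[:,0])]
  for z0 in(10,30,60,90,120,150):
    a=L[(abs(L[:,2]-z0)<8)&(L[:,0]>6)&(L[:,0]<110)&(abs(L[:,1])<44)]
    if len(a)>5: print(t,z0,len(a),np.percentile(a,[2,50,98],axis=0).round(0).tolist())
  q=L[(L[:,0]>8)&(L[:,0]<52)&(abs(L[:,2])<5)&(abs(L[:,1])<75)&(abs(L[:,1])>40)]
  for s in(1,-1):
    a=q[q[:,1]*s>0]
    if len(a)>5: print('sh',len(a),np.percentile(a,[2,50,98],axis=0).round(1).tolist())
  for nm,a in dict(plate=L[(abs(L[:,0])<5)&(L[:,2]>10)&(L[:,2]<82)&(abs(L[:,1])<75)],foot=L[(L[:,0]>8)&(L[:,0]<48)&(L[:,2]>-45)&(L[:,2]<-8)&(abs(L[:,1])<36)]).items():
    if len(a)>5: print(nm,len(a),np.percentile(a,[2,50,98],axis=0).round(1).tolist())
E
python3 lb.py 16; python3 -c "
from h import *
cv2.imwrite('pics/m16.png',np.hstack([cv2.resize(load('s16')[0][130:270,200:340,::-1],(400,400)),cv2.resize(load('w16')[0][...,::-1],(400,400))]))"
```

```text
local [ 74.7   0.4 195.7] F [-1.7  0.  -3.4]
s16 60 84 [[59.0, -34.0, 52.0], [90.0, 28.0, 60.0], [94.0, 42.0, 68.0]]
s16 90 85 [[59.0, -32.0, 82.0], [91.0, 28.0, 90.0], [94.0, 42.0, 97.0]]
s16 120 93 [[60.0, -31.0, 113.0], [92.0, 27.0, 120.0], [101.0, 43.0, 128.0]]
s16 150 90 [[58.0, -31.0, 142.0], [90.0, 27.0, 149.0], [94.0, 42.0, 157.0]]
sh 54 [[10.3, 45.7, -4.7], [29.7, 59.3, 0.1], [51.0, 68.0, 4.3]]
sh 20 [[36.3, -63.1, -4.7], [46.5, -50.4, -0.4], [51.4, -42.0, 3.1]]
plate 310 [[-4.5, -31.9, 12.3], [-2.3, 17.7, 46.7], [0.9, 66.2, 80.5]]
foot 107 [[9.2, -34.2, -35.2], [32.0, -5.5, -19.2], [47.6, 30.0, -15.9]]
w16 60 52 [[58.0, 38.0, 53.0], [77.0, 39.0, 62.0], [90.0, 39.0, 64.0]]
w16 90 72 [[58.0, 38.0, 85.0], [75.0, 39.0, 91.0], [91.0, 39.0, 97.0]]
w16 120 117 [[58.0, 38.0, 113.0], [74.0, 38.0, 121.0], [90.0, 39.0, 128.0]]
w16 150 158 [[58.0, 38.0, 142.0], [75.0, 38.0, 151.0], [90.0, 39.0, 157.0]]
sh 614 [[8.9, 44.3, 0.0], [29.3, 55.4, 2.3], [50.1, 65.2, 3.9]]
sh 126 [[8.3, -65.9, -3.4], [13.4, -53.0, 1.9], [21.3, -45.9, 3.1]]
plate 1572 [[-2.2, -60.2, 11.4], [-1.7, 9.8, 48.1], [-0.8, 62.4, 80.1]]
foot 1077 [[8.5, -31.8, -18.9], [22.5, 10.5, -17.4], [45.7, 34.8, -15.9]]
```

View pics/m16.png

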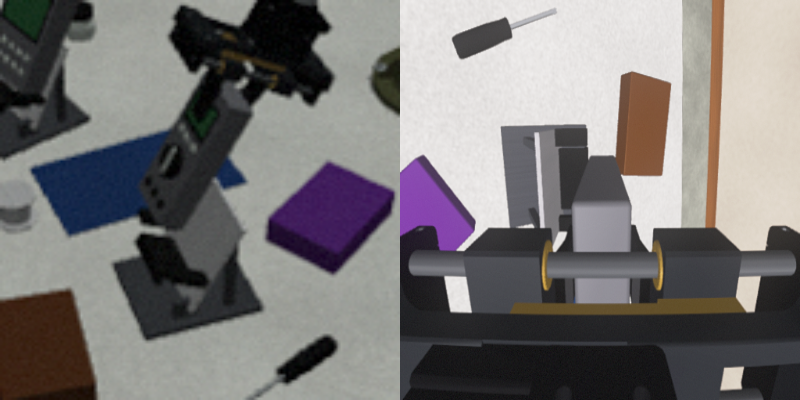

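The wrist view puts the shoulders at y −46…+44 mm, so the meter is centred to under 1 mm. The foot plate shows about 19.5 mm below the shoulders, and I'll confirm that by touch. Moving in along the plate normal.

Call:
move_arm(
  moves=[
    [0, 1, -2, 0, 0, 0],
    [0, 4, -7, 0, 0, 0],
    [0, 8, -14, 0, 0, 0],
    [0, 13, -23, 0, 0, 0],
    [0, 18, -32, 0, 0, 0],
    [0, 22, -41, 0, 0, 0],
    [0, 25, -47, 0, 0, 0],
    [0, 28, -51, 0, 0, 0],
    [0, 29, -52, 0, 0, 0],
    [0, 29, -52, 0, 0, 0],
    [0, 29, -52, 0, 0, 0],
  ],
)

```text
time_s: 31.8
tool_pos: [0.5164, 0.2451, 0.233]
tool_rot: [-62.0, 0.1, -96.5]
force: [0.2, -0.2, -3.3]
grip_width: 0.0353
```

```bash
python3 lb.py 17
```

```text
local [ 23.    0.6 166.8] F [-1.3 -0.2 -3. ]
s17 30 77 [[8.0, -32.0, 23.0], [39.0, 29.0, 30.0], [43.0, 42.0, 38.0]]
s17 60 85 [[8.0, -35.0, 52.0], [38.0, 24.0, 60.0], [43.0, 43.0, 68.0]]
s17 90 87 [[9.0, -31.0, 83.0], [40.0, 26.0, 90.0], [49.0, 42.0, 98.0]]
s17 120 91 [[8.0, -31.0, 112.0], [39.0, 23.0, 119.0], [43.0, 43.0, 128.0]]
s17 150 85 [[9.0, -33.0, 142.0], [39.0, 29.0, 149.0], [46.0, 42.0, 158.0]]
sh 52 [[10.8, 47.2, -3.9], [30.4, 58.8, 0.1], [50.2, 69.6, 2.7]]
sh 42 [[15.6, -66.9, -4.9], [33.8, -51.7, -0.7], [51.0, -42.5, 3.9]]
plate 127 [[-4.7, 31.2, 11.3], [-2.3, 50.0, 47.8], [3.5, 66.6, 81.0]]
foot 105 [[9.9, -32.6, -33.1], [35.8, -3.9, -19.2], [47.9, 30.0, -16.1]]
w17 30 50 [[8.0, 38.0, 24.0], [25.0, 39.0, 33.0], [38.0, 39.0, 35.0]]
w17 60 71 [[7.0, 38.0, 55.0], [23.0, 39.0, 61.0], [39.0, 39.0, 68.0]]
w17 90 110 [[7.0, 38.0, 84.0], [22.0, 39.0, 91.0], [38.0, 39.0, 98.0]]
w17 120 165 [[7.0, 38.0, 112.0], [24.0, 39.0, 121.0], [39.0, 39.0, 128.0]]
w17 150 256 [[7.0, 38.0, 142.0], [22.0, 39.0, 151.0], [38.0, 39.0, 158.0]]
sh 700 [[8.6, 44.3, 1.1], [29.1, 54.6, 2.5], [49.6, 64.7, 3.9]]
plate 271 [[-3.0, 25.4, 12.4], [-1.7, 45.3, 52.6], [-1.6, 63.6, 81.2]]
foot 68 [[9.0, 24.6, -18.5], [40.1, 34.3, -17.3], [47.1, 35.5, -15.7]]
```

Call:
move_arm(
  moves=[
    [0, 2, -1, 0, 0, 0],
    [0, 5, -2, 0, 0, 0],
    [0, 10, -3, 0, 0, 0],
    [0, 16, -4, 0, 0, 0],
    [0, 22, -5, 0, 0, 0],
    [0, 26, -5.5, 0, 0, 0],
    [0, 28, -5.5, 0, 0, 0],
    [0, 29, -5.5, 0, 0, 0],
    [0, 30, -5.5, 0, 0, 0],
    [0, 30, -5.5, 0, 0, 0],
  ],
)

```text
time_s: 32.73
tool_pos: [0.5254, 0.2441, 0.2035]
tool_rot: [-62.0, 0.1, -96.5]
force: [2.0, -0.5, -3.6]
grip_width: 0.0356
```

Call:
move_arm(
  moves=[
    [0, 1, 0, 0, 0, 0],
    [0, 2, 0, 0, 0, 0],
    [0, 3, 0, 0, 0, 0],
    [0, 3, 0, 0, 0, 0],
  ],
)

```text
time_s: 33.07
tool_pos: [0.5268, 0.244, 0.2009]
tool_rot: [-62.0, 0.1, -96.5]
force: [1.6, 0.8, -3.9]
grip_width: 0.0356
```

Call:
move_arm(
  moves=[
    [0, 1, 0, 0, 0, 0],
    [0, 2, 0, 0, 0, 0],
    [0, 2, 0, 0, 0, 0],
  ],
)

```text
time_s: 33.32
tool_pos: [0.5277, 0.2438, 0.1991]
tool_rot: [-62.0, 0.1, -96.5]
force: [0.9, -0.3, -3.5]
grip_width: 0.0356
```

```bash
python3 lb.py 18 | grep -v s18
```

```text
local [ 17.1   0.6 131.5] F [-0.8 -0.2 -3.6]
sh 58 [[9.0, 41.0, -4.3], [30.3, 58.1, 0.3], [50.5, 68.7, 4.6]]
sh 32 [[17.9, -65.7, -4.2], [38.3, -52.4, 0.9], [50.6, -41.2, 2.7]]
plate 118 [[-4.8, 36.6, 12.3], [-2.3, 48.8, 46.4], [4.5, 66.6, 80.1]]
foot 78 [[28.8, -32.5, -36.1], [39.0, -0.7, -19.0], [47.8, 34.3, -8.7]]
w18 10 54 [[6.0, 38.0, 6.0], [20.0, 39.0, 9.0], [33.0, 39.0, 17.0]]
w18 30 77 [[7.0, 38.0, 22.0], [19.0, 39.0, 30.0], [33.0, 39.0, 38.0]]
w18 60 92 [[7.0, 38.0, 53.0], [19.0, 39.0, 61.0], [32.0, 39.0, 68.0]]
w18 90 136 [[7.0, 38.0, 82.0], [20.0, 39.0, 90.0], [33.0, 39.0, 97.0]]
w18 120 244 [[7.0, 12.0, 112.0], [20.0, 38.0, 120.0], [42.0, 39.0, 128.0]]
w18 150 595 [[7.0, 10.0, 142.0], [26.0, 38.0, 151.0], [45.0, 39.0, 158.0]]
sh 871 [[9.0, 44.2, 1.0], [29.3, 54.4, 2.5], [49.6, 64.4, 3.9]]
plate 304 [[-3.6, 37.2, 12.4], [-1.7, 45.9, 53.5], [4.6, 63.6, 80.7]]
foot 154 [[36.1, 11.2, -18.6], [43.9, 27.9, -17.3], [47.6, 35.8, -16.2]]
```

Call:
move_arm(
  moves=[
    [0, 1, 0.5, 0, 0, 0],
    [0, 1, 0.5, 0, 0, 0],
    [0, 1, 0.5, 0, 0, 0],
  ],
)

```text
time_s: 33.67
tool_pos: [0.5283, 0.2436, 0.1982]
tool_rot: [-62.0, 0.0, -96.5]
force: [1.8, -0.1, -3.8]
grip_width: 0.0357
```

Call:
move_arm(
  moves=[
    [0, 1, 0, 0, 0, 0],
    [0, 1, 0, 0, 0, 0],
    [0, 1, 0, 0, 0, 0],
  ],
)

```text
time_s: 33.92
tool_pos: [0.5287, 0.2435, 0.1973]
tool_rot: [-62.0, 0.0, -96.5]
force: [0.7, -0.0, -2.9]
grip_width: 0.0357
```

Call:
move_arm(
  moves=[
    [0, 1, 0, 0, 0, 0],
    [0, 1, 0, 0, 0, 0],
    [0, 1, 0, 0, 0, 0],
  ],
)

```text
time_s: 34.17
tool_pos: [0.5292, 0.2435, 0.1965]
tool_rot: [-62.0, 0.0, -96.5]
force: [0.3, -0.1, -3.3]
grip_width: 0.0356
```

Call:
move_arm(
  moves=[
    [0, 1, 0, 0, 0, 0],
    [0, 1, 0, 0, 0, 0],
    [0, 1, 0, 0, 0, 0],
  ],
)

```text
time_s: 34.42
tool_pos: [0.5295, 0.2437, 0.1963]
tool_rot: [-62.0, -0.0, -96.5]
force: [-5.7, -1.0, 3.7]
grip_width: 0.0359
```

Call:
move_arm(
  moves=[
    [0, 1, 0, 0, 0, 0],
    [0, 1, 0, 0, 0, 0],
    [0, 1, 0, 0, 0, 0],
  ],
)

```text
time_s: 34.67
tool_pos: [0.5296, 0.2439, 0.1963]
tool_rot: [-62.0, -0.1, -96.5]
force: [-13.0, -2.7, 12.0]
grip_width: 0.0356
```

```bash
python3 lb.py 19 | grep -v s19
```

```text
local [ 17.4   0.9 128.1] F [-5.5 -4.2 16.5]
sh 58 [[11.0, 40.5, -4.3], [30.4, 56.7, 0.8], [51.2, 68.8, 3.8]]
sh 34 [[19.1, -69.2, -4.7], [38.5, -52.2, 0.4], [51.0, -42.1, 3.4]]
plate 123 [[-4.8, 36.3, 12.7], [-2.3, 48.8, 45.9], [3.7, 66.4, 81.3]]
foot 97 [[31.3, -33.2, -36.7], [41.8, -0.6, -18.8], [47.9, 32.7, -8.5]]
w19 10 54 [[7.0, 38.0, 3.0], [20.0, 39.0, 11.0], [32.0, 39.0, 18.0]]
w19 30 60 [[7.0, 38.0, 25.0], [20.0, 39.0, 30.0], [33.0, 39.0, 35.0]]
w19 60 94 [[6.0, 38.0, 52.0], [20.0, 39.0, 59.0], [33.0, 39.0, 67.0]]
w19 90 152 [[7.0, 38.0, 82.0], [20.0, 39.0, 90.0], [33.0, 39.0, 96.0]]
w19 120 280 [[7.0, 12.0, 112.0], [21.0, 39.0, 122.0], [43.0, 39.0, 128.0]]
w19 150 626 [[7.0, 10.0, 143.0], [26.0, 39.0, 150.0], [45.0, 39.0, 158.0]]
sh 879 [[8.5, 44.6, 1.0], [29.4, 54.6, 2.4], [49.5, 64.5, 4.0]]
plate 315 [[-3.6, 36.8, 12.7], [-1.7, 47.1, 53.0], [4.5, 63.6, 81.3]]
foot 149 [[36.2, 11.8, -18.8], [44.0, 27.4, -17.4], [47.6, 35.1, -16.1]]
```

Foot plate felt at TCP z≈128 mm, where I predicted it; the push is about 20 N. Easing back 1 mm and releasing slowly.

Call:
move_arm(
  moves=[
    [0, -1, -0.5, 0, 0, 0],
    [0, -1, -0.5, 0, 0, 0],
    [0, -1, -0.5, 0, 0, 0],
  ],
)

```text
time_s: 35.02
tool_pos: [0.5294, 0.2439, 0.1962]
tool_rot: [-62.0, 0.0, -96.5]
force: [-5.3, -1.1, 5.1]
grip_width: 0.0356
```

Call:
move_arm(
  moves=[
    [0, 0, 0, 0, 0, 0],
    [0, 0, 0, 0, 0, 0],
    [0, 0, 0, 0, 0, 0],
  ],
  claw=46,
  newtons=20,
)

```text
time_s: 35.27
tool_pos: [0.5299, 0.2437, 0.1958]
tool_rot: [-62.0, 0.1, -96.5]
force: [-0.8, -0.1, 0.3]
grip_width: 0.044
```

Call:
move_arm(
  moves=[
    [0, 0, 0, 0, 0, 0],
    [0, 0, 0, 0, 0, 0],
    [0, 0, 0, 0, 0, 0],
    [0, 0, 0, 0, 0, 0],
    [0, 0, 0, 0, 0, 0],
    [0, 0, 0, 0, 0, 0],
  ],
  claw=87,
)

```text
time_s: 35.77
tool_pos: [0.5294, 0.2436, 0.1956]
tool_rot: [-62.0, 0.0, -96.5]
force: [0.1, 0.1, -1.2]
grip_width: 0.0781
```

```bash
python3 lb.py 20 | egrep 'local|w20'
```

```text
local [ 16.9   0.5 127.5] F [-0.5  0.1 -1.1]
w20 10 53 [[7.0, 39.0, 5.0], [20.0, 39.0, 10.0], [32.0, 39.0, 16.0]]
w20 30 70 [[7.0, 39.0, 22.0], [21.0, 39.0, 30.0], [32.0, 39.0, 37.0]]
w20 60 99 [[7.0, 38.0, 53.0], [19.0, 39.0, 60.0], [33.0, 39.0, 66.0]]
w20 90 153 [[7.0, 38.0, 83.0], [20.0, 39.0, 91.0], [33.0, 39.0, 97.0]]
w20 120 435 [[7.0, -2.0, 113.0], [29.0, 38.0, 122.0], [65.0, 39.0, 128.0]]
w20 150 709 [[7.0, -8.0, 142.0], [28.0, 38.0, 150.0], [67.0, 39.0, 157.0]]
```

Call:
move_arm(
  moves=[
    [0, -3, 0, 0, 0, 0],
    [0, -12, 0, 0, 0, 0],
    [0, -30, 0, 0, 0, 0],
    [0, -52, 0, 0, 0, 0],
    [0, -70, 0, 0, 0, 0],
    [0, -78, 0, 0, 0, 0],
    [0, -78, 0, 0, 0, 0],
    [0, -78, 0, 0, 0, 0],
    [0, -78, 0, 0, 0, 0],
  ],
  claw=87,
)

```text
time_s: 36.62
tool_pos: [0.4928, 0.2471, 0.2632]
tool_rot: [-62.1, -0.0, -96.5]
force: [-0.6, -0.2, -0.8]
grip_width: 0.0867
```

```bash
python3 -c "
from chk import *
rows([])
shot('scene','s21');shot('top','t21');shot('wrist','w21')
for t in('s21','t21'):
  fit(t,YA,OA,42,(15,150)); fit(t,YB,OB,36,(10,150))
for n in('scene','top'):
  for k in('spool','jar','driver'): print(n,k,[np.round(r['point'],3).tolist() for r in models.spot_in(k,n)][:1])
cv2.imwrite('pics/m21.png',np.hstack([cv2.resize(load('s21')[0][90:270,130:330,::-1],(440,396)),cv2.resize(load('t21')[0][100:220,180:440,::-1],(360,396))]))
"
```

```text
t 36.62 pos [0.4928 0.2471 0.2632] rot [-62.1  -0.  -96.5] F [-0.6 -0.2 -0.8] w 86.7 q [ 20. -13. -54. 113.   9.  54. -46.]
s21 553 front x at z80 42.4 tilt/z rad 0.002 yaw rad -0.002 y [-54.  57.] top z [146.8 162.2]
s21 501 front x at z80 34.3 tilt/z rad -0.008 yaw rad -0.009 y [-35.  42.] top z [146.2 162.3]
t21 696 front x at z80 44.3 tilt/z rad 0.005 yaw rad 0.001 y [-54.  54.] top z [158.6 162. ]
t21 280 front x at z80 37.1 tilt/z rad 0.003 yaw rad 0.0 y [-39.  36.] top z [158.3 163.4]
scene spool [[0.737, 0.023, 0.041]]
scene jar [[0.478, -0.361, 0.025]]
scene driver [[0.518, 0.422, 0.025]]
top spool [[0.726, 0.012, 0.043]]
top jar [[0.47, -0.374, 0.054]]
top driver [[0.513, 0.419, 0.025]]
```

View pics/m21.png

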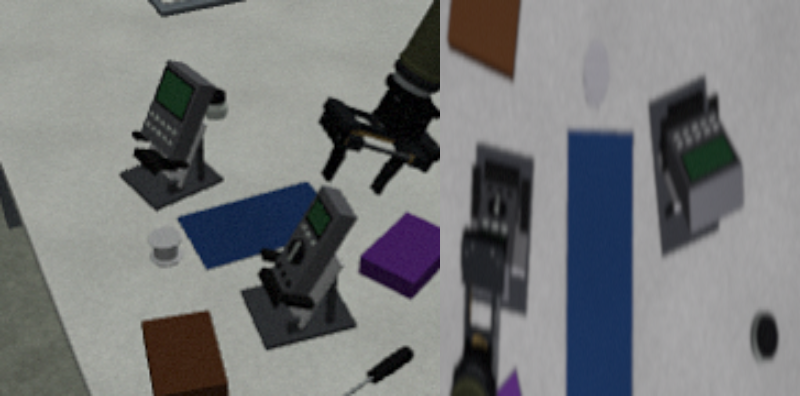

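Both instruments are in their new cradles, leaning flat. The bystanders haven't moved and the gripper is clear. Handing in.

```bash
python3 -c "
from cell import job; print(job.sign_off())"
```

```text
the job is handed in; nothing more can be done
None
```

The swap is done and handed in at about 37 s: the scope is on cradle_a's shoulders and the meter is on cradle_b's foot plate. Sign-off reported no verdict.

**Scope in cradle_a:** It is centred to about 2 mm, with its back within about 2 mm of the plate. Lean and yaw are within 0.006 rad. It touched the shoulders at about 5 N.

**Meter in cradle_b:** It is centred to about 3 mm, with its back within about 2 mm of the plate. Lean and yaw are within 0.01 rad. The foot plate is about 19.5 mm below the shoulders: I measured that by camera, then felt it by touch at the predicted point. I pushed to about 20 N before easing off.

The top and scene cameras disagree by 2–3 mm on the meter's front surface and sideways position, inside the tolerances. The spool, jar and screwdriver each read within about 5 mm of their first positions, and the gripper was open and clear of both instruments at the end.

**What went wrong:**
- **Meter slipped in the grip:** On the first sideways carry it slid and stood on the mat 32 mm off my target. I gripped it again mid-width, at 60 N and with slower moves.
- **Scope caught a plate edge:** While I tilted it, its lower back edge caught the top edge of cradle_a's plate. I read about 67–69 N, below the 90 N limit. I can't rule out a higher peak between readings. I backed off, the scope realigned in the jaws, and the second approach was clean.

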